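# Straightedge flush to the glass plate

### The arm

A 6-joint arm with a two-finger parallel gripper is mounted at the origin on the work surface. World frame = base frame: x ahead of the robot, y to its left, z up, the work surface at z = 0. Lengths are in mm, angles in rad, forces in N, time in s.
With the tool pointing down it reaches from about 300 to 875 mm from the base axis. Payload 6.4 kg.
Tool frame: the origin (TCP) lies on the front face of the gripper's body, between the roots of the fingers; the fingertips stand 73 mm ahead of it and the grasp point (between the pads) lies 54 mm ahead of it (tcp_to_tips is the z of the fingertips in the tool frame, in mm); z points along the fingers, y is the line along which they close (so a half turn about z gives the same grasp; the last joint's range is limited). The gripper opens to 85 mm and grips with 20 to 120 N. Pads are 22 mm wide; open, the fingers measure 114 mm over their backs; the gripper's body (76 mm by 85 mm) begins 54 mm behind the grasp point. The pads swing forward as they close: fully open they stand 13 mm farther back than shut.
Start: joints at [-1.359, 0.181, 1.607, -0, 1.354, -0.206], TCP at [233.324, -525.549, 303.888] pointing down, gripper open.
Joint ranges: [-2.99, 2.99], [-0.89, 2.07], [0.3, 2.58], [-1.14, 4.28], [0, 2.63], [-3.12, 3.12]. Speed limits (rad/s): [2.57, 2.57, 3.01, 3.14, 3.14, 3.14].

### API

Orientations are given as a unit quaternion [x, y, z, w].
In Python, from rig import * gives the robot as it stands. The module is installed in compiled form; this text tells all that it offers.
- The arm moves only by the tool servo_tool, never from a script. Its argument "plan" is one flat list of numbers, 5 for each row, row after row: the opening, from 0 (shut) to 1 (fully open), then the shift along the tool's x, y, z normalised to -1 to 1, where 1 is 0.05 m, then the turn about the tool's z normalised to -1 to 1, where 1 is 30 degrees. A call has exactly 5 rows; each row shifts and turns the commanded pose from where the row before left it, along the tool's axes as they then stand; what a row does not reach is not made up. A row lasts 1/8 s, in which the tool goes at most 62.5 mm and 10.7 degrees, less where a joint would pass 70% of its speed; a pose out of reach is approached as far as the arm can. A call with a number of a shift or a turn outside -1 to 1 is refused whole. A call with a gripper value outside its range is refused whole. The fingers move at their own pace and stop on an object; "grip_force" is the grip in N (left out, the last holds). Time passes only in rows, so rows that do not move let the fingers close, or fill a call up. It gives the time, the measured TCP pose, the force, the opening and the grip force at its end, in the units of the state.
- get_obs(): the state, without advancing time (a new reading comes with each control period).
- capture(name): name is "scene" or "top"; returns a dict with "frame" (420x560x3 uint8, red, green, blue), "fx", "fy", "cx", "cy" (pixels), "origin" and "orientation" of the camera in the world. Camera axes: x right, y down, z forward; pixel columns grow to the right and rows downward; lengths in mm; the calibration is good to about 2 mm. A picture is of the moment at which its call begins. There is no depth.
- finish_job(): hands the job in; it is judged then, once.
The state is a dict: "t": time; "joint_pos": joint angles; "joint_velocities": joint speeds; "effort": joint torques, N m; "ee_pos": TCP position; "eef_rot": TCP orientation; "wrist_force": force on the tool from outside, world axes, zero at the start; "wrist_torque": the same for the moment, N m; "opening": finger opening in mm; "finger_force": force on a finger pad.
Only numpy, scipy, OpenCV 4.12 (cv2) and the standard library are available. Lean on these libraries where they do the work, as an engineer would, in place of code of your own. Each camera call takes 0.05 s, during which the arm holds its last target. There are 200 camera calls.

### The job

Take the straightedge out of its rack, lay it flat on the open bench well clear of the plate, handle up, and let go of it. Then take it again and lay it, flat on the bench and handle up, flush along the free long edge of the clamped glass plate, not sticking out past either end of that edge, ready for the scriber to run along it. The plate is glass, so bring the straightedge up to it gently; do not drop the straightedge, and leave the other things on the bench where they are.

Things in the scene. Friction and masses are not known exactly. Their poses are not given: they have to be found in the camera images.
- straightedge: Loose aluminium bar 160 (x) x 40 (y) x 12 (z) mm, 0.23 kg; on the middle of its top face a black handle rib 50 (x) x 14 (y) x 26 mm high. Origin: centre of the 160 x 40 face without rib; z goes through the bar towards the rib's top. Same either way round. At the start it stands on edge in the rack: y up, lower edge 6 mm and upper edge 46 mm above the bench, rib pointing level away from the robot.
- straightedge_end0 (a point): Middle of the 40 mm width at the straightedge's -x end, on its underside, 80 mm from the origin.
- straightedge_end1 (a point): The same at the +x end.
- rack: Fixed dark steel rack: foot 70 (x) x 170 (y) x 6 mm, origin at the centre of its underside. Two forks, 10 mm long, 73 mm either side of the origin along y, rise to 24 mm above the bench; each has an open-topped slot 14.5 mm wide along y. The straightedge stands in both slots and lifts straight out.
- plate: Fixed white-coated glass plate 120 (x) x 220 (y) x 6 mm, 8 to 14 mm above the bench, on a grey plinth set back 8 mm under the free edge. Origin: bench level below the plate's centre. Two steel clamps, up to 33 mm high, hold its long edge at +x; the other long edge, at x = -60 mm, facing roughly the robot, is the free edge.
- plate_edge (a point): Bench level below the middle of the plate's free long edge. Same axes as the plate: y along the edge, -x away from the plate, square to the edge. With the straightedge flush its middle line lies 20 mm from this edge.
- tip_box: Bystander: blue pipette-tip box 88 x 125 x 67 mm, origin at the centre of its underside.
- reagent_bottle: Bystander: amber bottle, 34 mm across, 70 mm high, origin at the centre of its underside.
- carton: Bystander: upright carton 70 x 60 x 90 mm, origin at the centre of its underside.
- spacer_bar: Bystander: plain aluminium bar 30 x 120 x 10 mm without a handle, origin at the centre of its underside.
- tube_block: Bystander: grey tube block 70 x 120 x 35 mm with six holes, origin at the centre of its underside.
- timer: Bystander: white bench timer 60 x 75 x 18 mm, origin at the centre of its underside.
- pipette: Bystander: white pipette lying along its x axis, 240 mm long, 28 mm wide, 24 mm high, origin on the bench near its middle.
Things that resemble listed ones, but are neither listed nor needed, are in the scene too. Several things have the shape of the straightedge; the one meant has the colours described above.

How it is judged:
By the outcome, as a careful person would: the job done as asked, in the order asked, and still so for the second after the job is handed in, with the robot touching nothing.
It also fails if it takes over 72 s, if anything falls off the work surface, if the arm or the gripper's body presses on something with over 40 N, if the wrist force passes 120 N, or if a joint passes its speed limit or range.

## Working session

There is one attempt and no reset: what is moved stays moved. The work goes in short steps, Python scripts to look and compute and a tool call to move; the robot and the scene stay as the last step left them, time stands still between calls to the robot, and variables do not carry over. Pictures are saved under pics/ and viewed, at most 10 in all, crops included, and the job is handed in when it is done.

Besides the shell and the picture viewer there is one more tool, called as name(argument=value, ...) on one line, values as JSON. servo_tool: Moves the arm, as the interface text tells. Its arguments: {"type":"object","properties":{"plan":{"type":"array"},"grip_force":{"type":"number"}},"required":["plan"]}

```bash
mkdir -p pics
python3 - <<'E'
from rig import *
import cv2
for n in ("scene","top"):
    c=capture(n); cv2.imwrite(f"pics/{n}0.png",c["frame"][:,:,::-1]); print(n,{k:v for k,v in c.items() if k!="frame"})
o=get_obs();print(o)
E
```

```text
scene {'fx': 415.41459973116076, 'fy': 415.41459973116076, 'cx': 278.53007089577034, 'cy': 219.96194339418207, 'origin': array([1139.77111833,  628.64208267,  763.46723743]), 'orientation': array([ 0.34746118,  0.83752299, -0.39041687, -0.15937577])}
top {'fx': 503.6653823016919, 'fy': 503.6653823016919, 'cx': 281.26563067485336, 'cy': 212.8860193947383, 'origin': array([ 267.43993048,    7.47253976, 1669.28612542]), 'orientation': array([-0.70159252,  0.70819119, -0.05997692,  0.05134148])}
{'t': 0.1, 'joint_pos': array([-1.35931014e+00,  1.81468390e-01,  1.60787489e+00, -2.40720914e-05,
        1.35380264e+00, -2.06279003e-01]), 'joint_velocities': array([-8.55374372e-04, -4.99701510e-04, -3.27632369e-03, -1.17529609e-03,
       -3.30666137e-05,  2.84130839e-03]), 'effort': array([ 3.52766856e-04, -4.45874763e+01, -3.52238131e+01, -3.67036691e-04,
        4.14589798e-03, -2.04556994e-05]), 'ee_pos': array([ 233.23032513, -525.16825094,  303.08923641]), 'eef_rot': array([ 9.78262404e-01,  2.07369393e-01, -1.37737655e-05, -7.76599718e-04]), 'wrist_force': array([ 0.06375056, -0.07134459, -0.0732975 ]), 'wrist_torque': array([ 0.01524919, -0.00937034, -0.06247315]), 'finger_force': 0.0, 'opening': 85.65433053184654}
```

View pics/scene0.png

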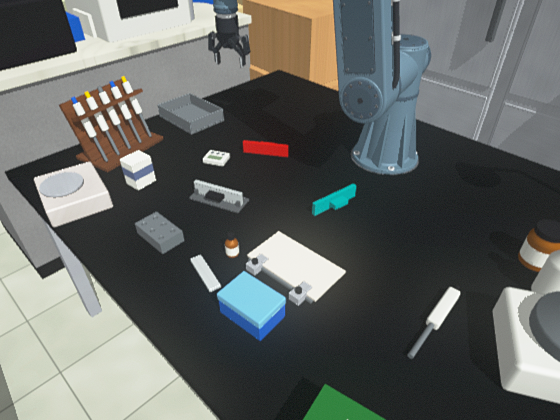

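View pics/top0.png

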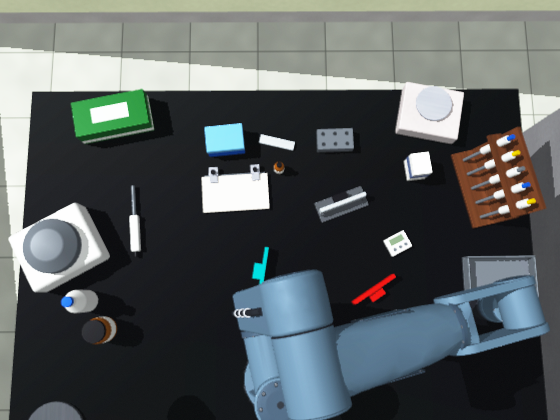

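The scene view shows the grey rack with the aluminium straightedge near (219,195), with the plate at (297,265) and its clamps on the far side. In the top view the straightedge is at (342,203) and the plate at (236,193). The teal (262,265) and red (375,290) bars are decoys.

The tool only turns about its own z. I'll therefore grip the rib by its ends and swivel the bar flat about the pads, using the fork tops if gravity isn't enough.

```bash
cat > h.py <<'E'
import numpy as np, cv2
from scipy.spatial.transform import Rotation as R
def ray(c,uv,z):
    uv=np.atleast_2d(np.asarray(uv,float))
    d=np.c_[(uv[:,0]-c["cx"])/c["fx"],(uv[:,1]-c["cy"])/c["fy"],np.ones(len(uv))]
    d=R.from_quat(c["orientation"]).apply(d); o=np.asarray(c["origin"])
    return o+d*((z-o[2])/d[:,2])[:,None]
def proj(c,p):
    q=R.from_quat(c["orientation"]).inv().apply(np.atleast_2d(p)-c["origin"])
    return np.c_[q[:,0]/q[:,2]*c["fx"]+c["cx"],q[:,1]/q[:,2]*c["fy"]+c["cy"]]
E
python3 - <<'E'
from rig import *; from h import *
T=capture("top");S=capture("scene")
def big(mask):
    n,l,s,ce=cv2.connectedComponentsWithStats(mask.astype(np.uint8))
    i=1+np.argmax(s[1:,4]); return (l==i).astype(np.uint8)
def roi(c,x0,y0,x1,y1):
    m=np.zeros(c["frame"].shape[:2],bool); m[y0:y1,x0:x1]=1; return m
for c,b,n in((T,(195,165,275,220),"top"),(S,(240,225,350,305),"scene")):
    g=c["frame"].min(2); m=big((g>150)&roi(c,*b))
    r=cv2.minAreaRect(cv2.findContours(m,0,1)[0][0]); bp=cv2.boxPoints(r)
    h=cv2.convexHull(cv2.findContours(m,0,1)[0][0]); q=cv2.approxPolyDP(h,4,True)[:,0]
    print(n,"plate",np.c_[q,ray(c,q,14)[:,:2]].round(1).tolist())
for n,uv in(("teal",(262,265)),("red",(375,290)),("bottle",(279,168)),("timer",(398,243)),("rack",(342,204))): print(n,ray(T,uv,10).round(0))
a=T["frame"][175:230,300:385]; b=S["frame"][170:220,180:260]
im=np.vstack([cv2.resize(a,(765,495//2*1+48),interpolation=cv2.INTER_CUBIC) if 0 else cv2.resize(a[:, :],(463,300),interpolation=2), cv2.resize(b,(463,289),interpolation=2)])
cv2.imwrite("pics/c1.png",im[:,:,::-1])
E
```

```text
top plate [[266.0, 173.0, 666.9, 35.9], [268.0, 208.0, 547.3, 29.9], [203.0, 211.0, 538.9, 245.9], [201.0, 178.0, 651.3, 254.2], [209.0, 167.0, 689.1, 227.9], [258.0, 165.0, 694.8, 62.7]]
scene plate [[247.0, 255.0, 668.0, 37.8], [279.0, 231.0, 545.6, 30.6], [345.0, 272.0, 538.7, 251.0], [315.0, 301.0, 657.2, 257.9], [298.0, 304.0, 690.7, 236.4], [254.0, 274.0, 699.3, 98.6], [246.0, 264.0, 690.8, 59.7]]
teal [[358.  51.  10.]]
red [[ 274. -318.   10.]]
bottle [[685.  -8.  10.]]
timer [[ 427. -400.   10.]]
rack [[ 559. -218.   10.]]
```

View pics/c1.png

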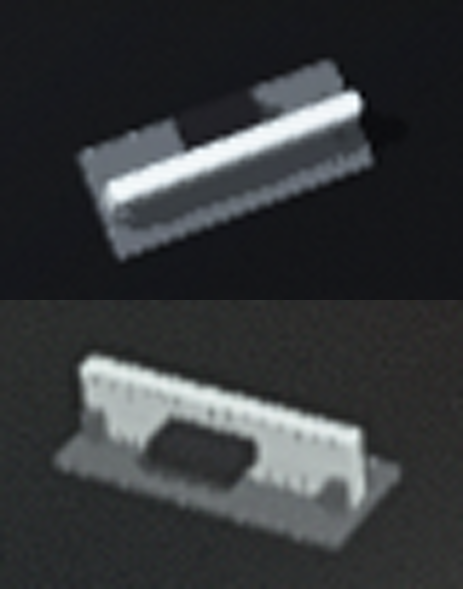

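The crop confirms it. The bright 46 mm-high top strip runs in the top view from about (321,210) to (365,194). The dark rib faces away from the robot, and the forks are at the two ends.

```bash
cat > m1.py <<'E'
from rig import *; from h import *
T=capture("top");S=capture("scene")
# strip, subpixel weighted PCA at z=46
g=T["frame"].min(2).astype(float)[175:230,300:385]
yy,xx=np.mgrid[175:230,300:385]
w=np.clip(g-150,0,None); P=ray(T,np.c_[xx.ravel(),yy.ravel()],46)[:,:2]; w=w.ravel()
m=(P*w[:,None]).sum(0)/w.sum(); C=np.cov(P.T,aweights=w); e,v=np.linalg.eigh(C); d=v[:,1]*np.sign(v[1,1])
s=(P-m)@d; k=w>40
print("strip centre",m,"dir",d,"angle",np.degrees(np.arctan2(d[1],d[0])),"ext",s[k].min(),s[k].max())
# rack foot
n=np.array([-d[1],d[0]])
# plate edge fit (top): column-wise subpixel threshold crossing
def edge(c,p0,p1,z,th):
    out=[]
    for t in np.linspace(.06,.94,45):
        b=p0+(p1-p0)*t; ss=np.arange(-15,15,.5)
        nn=np.array([(p1-p0)[1],-(p1-p0)[0]]); nn/=np.linalg.norm(nn)
        pts=np.c_[b+ss[:,None]*nn,np.full(len(ss),z)]; uv=proj(c,pts).astype(np.float32)
        I=cv2.remap(c["frame"].min(2),uv[:,:1],uv[:,1:],1)[:,0].astype(float)
        hi,lo=I[:10].mean(),I[-10:].mean()
        if lo>hi: I=-I;hi,lo=-hi,-lo
        j=np.where((I[:-1]>(hi+lo)/2)!=(I[1:]>(hi+lo)/2))[0]
        if len(j): out.append(b+ss[j[0]]*nn)
    o=np.array(out); l=cv2.fitLine(o.astype(np.float32),cv2.DIST_HUBER,0,.01,.01).ravel(); return l
for c in(T,S): 
    l=edge(c,np.array([546.,30]),np.array([539.,249]),14,0); 
    vx,vy,x,y=l; print("edge x at y=30,140,249",[float(x+(Y-y)*vx/vy) for Y in(30,140,249)],np.degrees(np.arctan2(-vx/vy,1)))
# rib ends and tips in the scene
o=get_obs(); print(o["ee_pos"],np.degrees(R.from_quat(o["eef_rot"]).as_euler("ZYX")),R.from_quat(o["eef_rot"]).as_matrix().round(3).tolist())
E
python3 m1.py
```

```text
strip centre [ 561.03537134 -214.03330547] dir [-0.34525564  0.93850868] angle 110.19740164835768 ext -81.00847189699569 79.63709707472412
edge x at y=30,140,249 [546.1373901367188, 539.8218994140625, 533.5637817382812] 3.285967
edge x at y=30,140,249 [545.4066772460938, 539.1513061523438, 532.9528198242188] 3.254733
[ 233.30055007 -525.40914589  303.57882263] [ 2.39386317e+01 -7.29195873e-03 -1.79967178e+02] [[0.914, 0.406, -0.0], [0.406, -0.914, 0.001], [0.0, -0.001, -1.0]]
```

servo_tool(plan=[1,0,0,0,0.125,1,0.8,-0.32,0,0,1,0.8,-0.32,0,0,1,0.8,-0.32,0,0,1,0.8,-0.32,0,0], grip_force=20)

```text
t: 0.92
ee_pos: [362.3, -409.3, 303.9]
eef_rot: [0.985, 0.175, 0.0, 0.0]
wrist_force: [0.4, -0.5, -0.4]
opening: 85.4
finger_force: 0.0
```

servo_tool(plan=[1,0.8,-0.32,0,0,1,0.8,-0.32,0,0,1,0.8,-0.32,0,0,1,0.8,-0.32,0,0,1,0.8,-0.32,0,0])

```text
t: 1.55
ee_pos: [522.5, -265.1, 303.9]
eef_rot: [0.985, 0.175, 0.0, 0.0]
wrist_force: [-0.1, -1.3, 0.6]
opening: 85.3
finger_force: 0.0
```

servo_tool(plan=[1,0.8,-0.32,0,0,1,0.6,-0.32,0.8,0,1,0,0,0.8,0,1,0,0,0.8,0,1,0,0,0,0])

```text
t: 2.17
ee_pos: [574.1, -210.6, 180.2]
eef_rot: [0.984, 0.175, -0.003, -0.003]
wrist_force: [-0.0, -0.1, 0.4]
opening: 85.6
finger_force: 0.0
```

servo_tool(plan=[1,0.19,-0.03,0.5,0,1,0,0,0.5,0,1,0,0,0,0,1,0,0,0,0,1,0,0,0,0])

```text
t: 2.8
ee_pos: [585.5, -207.9, 136.0]
eef_rot: [0.985, 0.175, 0.001, 0.001]
wrist_force: [0.5, -0.1, 0.3]
opening: 85.0
finger_force: 0.0
```

Run:
```python
from rig import *; from h import *
o=get_obs(); print(o["ee_pos"],np.degrees(R.from_quat(o["eef_rot"]).as_euler("ZYX")))
T=capture("top");S=capture("scene")
a=T["frame"][165:245,290:395]; b=S["frame"][130:220,170:270]
cv2.imwrite("pics/c2.png",np.hstack([cv2.resize(a,(394,300),interpolation=2),cv2.resize(b,(400,300)[:2] if 0 else (333,300),interpolation=2)])[:,:,::-1])
p=o["ee_pos"]; print(proj(S,[p+[0,0,-60],p+[0,0,-73]]))
```

```text
[ 585.48928001 -207.92524972  135.95474347] [ 2.01812069e+01 -1.13579726e-01  1.79863995e+02]
[[210.53564207 182.6479238 ]
 [211.02813091 186.33708648]]
```

View pics/c2.png

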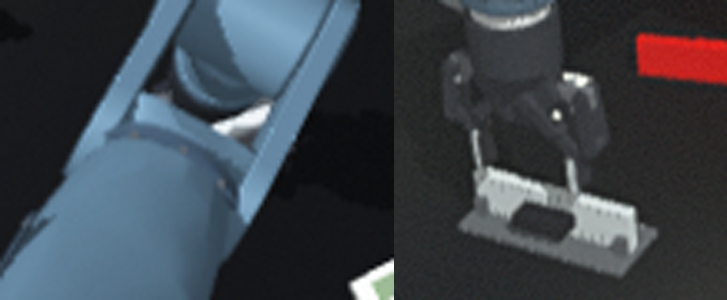

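Run:
```python
from rig import *; from h import *
o=get_obs(); S=capture("scene"); p=o["ee_pos"]; M=R.from_quat(o["eef_rot"])
for h in(60,66,73): print(h,[proj(S,p+M.apply([x,y,h])).round(1)[0].tolist() for y in(-45,45) for x in(-11,11)])
f=S["frame"].min(2).astype(int)
print(f[176:194,190:200]);print(f[178:198,219:229])
```

```text
60 [[226.2, 184.6], [222.2, 188.7], [199.6, 177.2], [195.4, 181.1]]
66 [[226.3, 186.3], [222.4, 190.4], [199.8, 178.9], [195.6, 182.8]]
73 [[226.5, 188.3], [222.6, 192.4], [200.1, 180.8], [196.0, 184.8]]
[[ 37  33  30  51 123 154  72  48  50  55]
 [ 38  38  30  43 108 168  77  47  52  53]
 [ 36  33  31  36  90 167  83  48  47  47]
 [ 37  35  36  31  62 145 101  57  49  52]
 [ 38  35  28  30  62 127 116  91 104 134]
 [ 36  35  32  53 109 136 126 120 142 200]
 [ 35  33  29  54 135 137 128 135 180 221]
 [ 37  35  30  47 125 135 115 155 190 199]
 [ 37  36  31  37  99 131 123 174 176 158]
 [ 37  34  36  36  83 140 159 176 175 158]
 [ 31  38  37  36  89 162 179 175 175 174]
 [ 33  35  33  32  84 169 181 178 178 175]
 [ 38  34  33  31  71 135 152 149 175 174]
 [ 35  34  33  39  80 104 107 108 161 177]
 [ 39  36  35  44  89  92  88  85 141 175]
 [ 42  38  37  32  78  85  83  86 133 179]
 [ 38  40  35  48  72  85  85  86 122 177]
 [ 38  39  48  83  90  85  81  85 105 153]]
[[ 37  37  74 146 142  72  54  45  48  49]
 [ 43  34  60 169 171  90  54  51  47  48]
 [ 37  29  63 167 172 107  56  56  53  53]
 [ 40  35  60 154 169 117  59  56  56  55]
 [ 40  34  53 138 166 117  61  50  57  55]
 [ 37  36  49 123 167 131  67  52  59  61]
 [ 36  31  43 111 163 144  66  53  57  54]
 [ 46  36  43 104 166 159  72  49  46  44]
 [106  88  83  90 162 167  93  51  35  34]
 [133 125 122 100 149 160 119  79  51  52]
 [124 131 135 121 135 139 138 176 147 137]
 [111 132 134 120 127 137 187 224 207 205]
 [110 133 135 122 132 157 186 216 221 222]
 [124 136 137 134 138 169 166 191 197 188]
 [103 107 123 133 156 177 176 174 171 162]
 [ 52  57  84 101 138 176 178 172 172 171]
 [ 38  43  47  47  72 143 176 176 171 174]
 [ 49  46  46  41  48 116 176 176 175 174]
 [ 44  52  48  38  45 108 175 177 175 173]
 [ 49  49  46  40  47 111 174 173 173 172]]
```

servo_tool(plan=[1,-0.042,-0.054,0,0,1,0,0,0,0,1,0,0,0,0,1,0,0,0,0,1,0,0,0,0])

```text
t: 3.58
ee_pos: [581.7, -205.5, 133.8]
eef_rot: [0.985, 0.175, -0.0, -0.0]
wrist_force: [0.9, -0.2, 0.7]
opening: 85.3
finger_force: 0.0
```

servo_tool(plan=[1,0,0,0.24,0,1,0,0,0.24,0,1,0,0,0.24,0,1,0,0,0.22,0,1,0,0,0,0])

```text
t: 4.2
ee_pos: [580.9, -205.0, 85.3]
eef_rot: [0.985, 0.175, -0.001, -0.001]
wrist_force: [-0.9, 0.2, -0.0]
opening: 85.3
finger_force: 0.0
```

servo_tool(plan=[0.5,0,0,0,0,0.4,0,0,0,0,0.4,0,0,0,0,0.4,0,0,0,0,0.4,0,0,0,0], grip_force=20)

```text
t: 4.82
ee_pos: [582.2, -205.8, 87.7]
eef_rot: [0.985, 0.175, 0.001, 0.001]
wrist_force: [-0.2, -0.6, 4.6]
opening: 49.4
finger_force: 23.9
```

servo_tool(plan=[0.4,0,0,-0.1,0,0.4,0,0,-0.1,0,0.4,0,0,-0.15,0,0.4,0,0,-0.15,0,0.4,0,0,-0.15,0])

```text
t: 5.45
ee_pos: [581.6, -205.5, 120.0]
eef_rot: [0.985, 0.175, -0.0, 0.0]
wrist_force: [-0.9, 0.1, -2.9]
opening: 49.5
finger_force: 23.1
```

servo_tool(plan=[0.4,0,0,-0.25,0,0.4,0,0,-0.25,0,0.4,0,0,-0.25,0,0.4,0,0,0,0,0.4,0,0,0,0])

```text
t: 6.08
ee_pos: [581.5, -205.4, 156.7]
eef_rot: [0.985, 0.175, -0.0, -0.0]
wrist_force: [-0.3, 0.5, -2.5]
opening: 49.5
finger_force: 23.1
```

Run:
```python
from rig import *; from h import *
o=get_obs(); S=capture("scene"); p=o["ee_pos"];print(p,o["opening"],o["finger_force"],o["wrist_torque"],o["wrist_force"])
cv2.imwrite("pics/c3.png",cv2.resize(S["frame"][120:220,165:275],(550,500),interpolation=2)[:,:,::-1])
```

```text
[ 581.48108331 -205.37804769  156.72644124] 49.5415081251814 23.087397515773773 [ 0.02799097 -0.0066865  -0.03337796] [-0.27746401  0.51814124 -2.48911422]
```

View pics/c3.png

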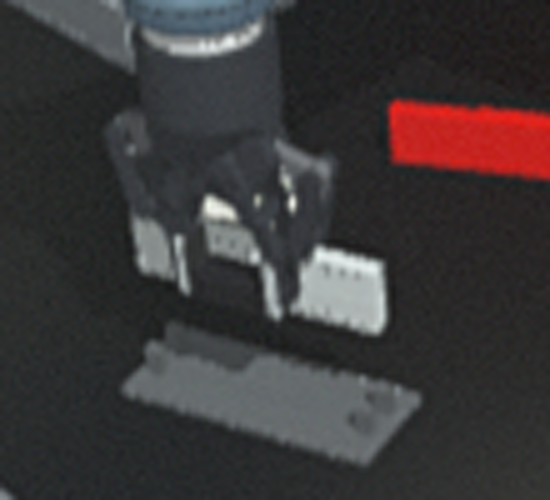

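The straightedge hangs from the rib but did not swing; it is still on edge. I'll use a fork's top corner to swivel it, so I need the fork's outer face. The near-end prongs are at about scene pixels (242,199) and (237,204).

Run:
```python
from rig import *; from h import *
S=capture("scene"); c=np.array([561.,-214]); d=np.array([-.3453,.9385]); n=np.array([.9385,.3453])
# rectified patch of z=24 plane near the -d fork and +d fork: n -40..40 , s around +-73
nn,ss=np.meshgrid(np.arange(-40,41,2.),np.r_[np.arange(-90,-54,4.),np.arange(56,92,4.)])
P=np.c_[c+nn.ravel()[:,None]*n+ss.ravel()[:,None]*d,np.full(nn.size,24.)]
uv=proj(S,P).astype(np.float32).reshape(*nn.shape,2)
I=cv2.remap(S["frame"].max(2),uv,None,1)
print("n",nn[0].astype(int))
for k in range(len(I)): print(int(ss[k,0]),' '.join("%3d"%v for v in I[k]))
```

```text
n [-40 -38 -36 -34 -32 -30 -28 -26 -24 -22 -20 -18 -16 -14 -12 -10  -8  -6
  -4  -2   0   2   4   6   8  10  12  14  16  18  20  22  24  26  28  30
  32  34  36  38  40]
-90  36  36  36  37  37  37  37  37  37  37  38  36  35  35  37  37  36  38  40  41  40  41  42  43  43  43  43  43  42  43  42  43  43  43  43  43  43  42  45  46  45
-86  38  36  33  33  36  37  37  37  37  38  38  37  35  34  35  37  37  37  37  34  34  37  37  39  42  43  43  43  43  42  42  43  46  45  44  43  44  45  44  43  43
-82  45  39  37  36  37  39  37  36  35  36  37  39  40  38  35  35  34  34  36  37  35  35  36  39  40  40  43  42  41  42  42  40  41  41  41  43  44  43  43  42  41
-78  40  36  35  36  37  37  37  36  36  36  36  44  51  54  55  52  44  37  36  37  39  43  55  63  68  67  64  56  49  46  44  42  42  44  42  41  42  42  42  41  40
-74  37  37  37  36  37  38  39  38  36  35  42  49  57  64  71  73  72  72  59  45  38  43  56  73  89 101 101  97  92  78  57  44  40  38  38  38  39  40  42  43  41
-70  36  37  37  37  37  38  38  38  38  37  39  45  54  62  69  72  74  75  74  71  68  6
[... 1384 characters left out ...]
  86  94 104 108 109 109 109 108
76  43  43  43  43  44  43  44  43  42  41  47  58  72  86  99 102 101  97  95  92  90  86  84  86  96 105 105 101  96  93  91  91  88  83  85  95 105 110 112 111 111
80  41  43  44  43  42  43  43  41  39  42  47  59  81  93  92  94  96  94  92  89  89  90  91  92  92  95  97  98  95  91  90  90  90  91  90  90  96 105 110 110 110
84  42  41  41  42  42  41  43  44  43  42  43  57  77 100 117 127 113  99  91  91  91  91  91  92  94  95  96  99  98  95  92  91  89  88  90  93  95  99 104 107 108
88  42  43  44  44  43  43  43  43  42  42  43  47  59  79  97 107 111 111 109 105  99  96  95  95  93  94 100 105 107 105 103 101  97  94  92  93  95 100 106 109 110
```

servo_tool(plan=[0.4,0.27,0,0,0,0.4,0.27,0,0.1,0,0.4,0,0,0.4,0,0.4,0,0,0.4,0,0.4,0,0,0,0])

```text
t: 6.8
ee_pos: [604.7, -195.1, 108.1]
eef_rot: [0.985, 0.175, -0.003, -0.002]
wrist_force: [0.2, 0.0, -2.8]
opening: 49.7
finger_force: 23.0
```

servo_tool(plan=[0.4,0,0,0.12,0,0.4,0,0,0.1,0,0.4,0,0,0,0,0.4,0,0,0,0,0.4,0,0,0,0])

```text
t: 7.42
ee_pos: [607.2, -196.3, 101.3]
eef_rot: [0.985, 0.175, 0.0, 0.0]
wrist_force: [-0.7, -0.2, -2.5]
opening: 49.4
finger_force: 23.0
```

servo_tool(plan=[0.4,-0.04,0,0,0,0.4,-0.04,0,0,0,0.4,-0.04,0,0,0,0.4,0,0,0,0,0.4,0,0,0,0])

```text
t: 8.05
ee_pos: [601.9, -198.0, 101.1]
eef_rot: [0.985, 0.175, 0.001, 0.0]
wrist_force: [5.5, 1.9, -2.9]
opening: 49.4
finger_force: 23.0
```

servo_tool(plan=[0.4,-0.03,0,0,0,0.4,0,0,0,0,0.4,-0.03,0,0,0,0.4,0,0,0,0,0.4,0,0,0,0])

```text
t: 8.68
ee_pos: [600.6, -198.6, 102.0]
eef_rot: [0.984, 0.175, 0.002, 0.0]
wrist_force: [9.0, 5.4, -2.2]
opening: 49.4
finger_force: 23.2
```

servo_tool(plan=[0.4,-0.05,0,-0.06,0,0.4,-0.05,0,-0.06,0,0.4,-0.06,0,-0.055,0,0.4,-0.06,0,-0.05,0,0.4,0,0,0,0])

```text
t: 9.3
ee_pos: [588.7, -203.3, 113.0]
eef_rot: [0.984, 0.176, 0.0, 0.001]
wrist_force: [2.4, 1.5, 1.9]
opening: 49.3
finger_force: 30.1
```

```bash
cat > v.py <<'E'
import sys
from rig import *; from h import *
o=get_obs(); S=capture("scene"); p=o["ee_pos"];print(p,o["opening"],o["wrist_torque"],o["wrist_force"],o["t"])
x0,y0,x1,y1=map(int,sys.argv[2:6]); 
cv2.imwrite(sys.argv[1],cv2.resize(S["frame"][y0:y1,x0:x1],None,fx=5,fy=5,interpolation=2)[:,:,::-1])
E
python3 v.py pics/c4.png 165 120 275 220
```

```text
[ 588.73741563 -203.26670573  112.99839906] 49.337834449071494 [ 0.30626984 -0.40256158 -0.06315944] [2.41162141 1.47737787 1.92546022] 9.3
```

View pics/c4.png

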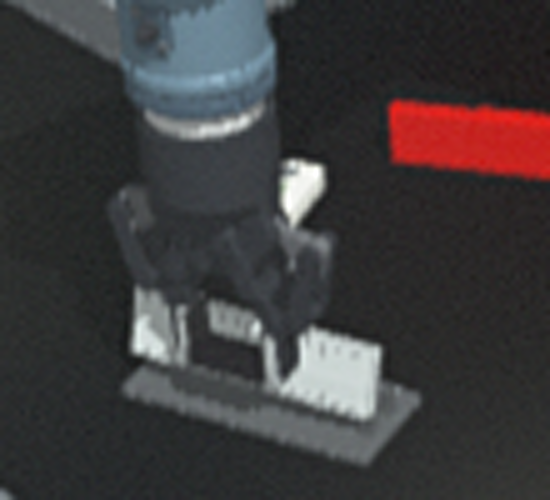

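The bar is tilting about the fork top and the forces are mild. I'll continue the arc.

servo_tool(plan=[0.4,-0.1,0,-0.05,0,0.4,-0.08,0,-0.015,0,0.4,-0.08,0,-0.005,0,0.4,0,0,0,0,0.4,0,0,0,0])

```text
t: 9.98
ee_pos: [575.9, -207.6, 115.6]
eef_rot: [0.985, 0.175, -0.0, -0.0]
wrist_force: [-0.1, 0.2, -2.1]
opening: 49.2
finger_force: 29.5
```

servo_tool(plan=[0.4,-0.08,0,0.01,0,0.4,-0.08,0,0.015,0,0.4,-0.08,0,0.03,0,0.4,-0.08,0,0.03,0,0.4,0,0,0,0])

```text
t: 10.6
ee_pos: [562.0, -213.5, 112.9]
eef_rot: [0.985, 0.175, 0.001, 0.001]
wrist_force: [1.9, 2.4, 5.5]
opening: 49.4
finger_force: 30.4
```

```bash
python3 v.py pics/c5.png 165 120 275 220
```

```text
[ 562.03910919 -213.46315537  112.8776823 ] 49.37909748279728 [ 0.46865891 -0.24789704 -0.11480855] [1.87548521 2.44494495 5.49891142] 10.6
```

View pics/c5.png

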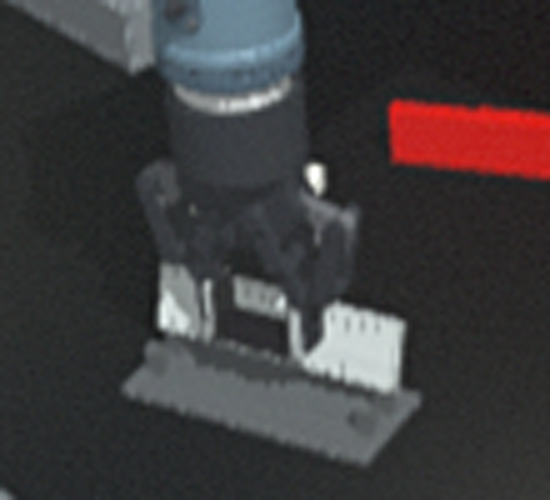

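```bash
cat > cor.py <<'E'
from rig import *; from h import *
S=capture("scene"); c=np.array([561.,-214]); d=np.array([-.3453,.9385]); n=np.array([.9385,.3453])
def nz(uv,s=-80):
    a=ray(S,uv,0)[0]; o=S["origin"]; v=a-o
    t=(s+(c-o[:2])@d)/(v[:2]@d); q=o+t*v; return np.array([(q[:2]-c)@n,q[2]])
E
python3 - <<'E'
from cor import *
for k,(u,l,tcp) in {"c3":((385,262),(385,330),(581.5,-205.4,156.7)),"c4":((381,345),(375,418),(588.7,-203.3,113)),"c5":((405,318),(398,390),(562,-213.5,112.9))}.items():
    U,L=[nz((165+a/5,120+b/5)) for a,b in(u,l)]; tn=(np.array(tcp[:2])-c)@n
    print(k,"up",U.round(1),"low",L.round(1),"len",np.linalg.norm(U-L).round(1),"tilt",np.degrees(np.arctan2(-(U-L)[0],(U-L)[1])).round(1),"rel tcp",(U-[tn,tcp[2]]).round(1),(L-[tn,tcp[2]]).round(1))
E
```

```text
c3 up [-282.4  -96. ] low [-275.2 -153.1] len 57.6 tilt 7.2 rel tcp [-304.6 -252.7] [-297.4 -309.8]
c4 up [-267.7 -162.2] low [-250.6 -220.3] len 60.5 tilt 16.4 rel tcp [-297.4 -275.2] [-280.3 -333.3]
c5 up [-306.2 -161.9] low [-288. -219.] len 59.9 tilt 17.6 rel tcp [-307.3 -274.8] [-289.1 -331.9]
```

```bash
sed -i 's/s=-80/s=80/' cor.py
python3 - <<'E'
from cor import *
for k,(u,l,tcp) in {"c3":((385,262),(385,330),(581.5,-205.4,156.7)),"c4":((381,345),(375,418),(588.7,-203.3,113)),"c5":((405,318),(398,390),(562,-213.5,112.9))}.items():
    U,L=[nz((165+a/5,120+b/5)) for a,b in(u,l)]; tn=(np.array(tcp[:2])-c)@n
    print(k,"up",U.round(1),"low",L.round(1),"len",np.linalg.norm(U-L).round(1),"tilt",np.degrees(np.arctan2(-(U-L)[0],(U-L)[1])).round(1),"rel tcp",(U-[tn,tcp[2]]).round(1),(L-[tn,tcp[2]]).round(1))
E
```

```text
c3 up [-16.2 109. ] low [-10.7  65.4] len 43.9 tilt 7.2 rel tcp [-38.4 -47.7] [-32.9 -91.3]
c4 up [-5.  58.5] low [ 8.  14.3] len 46.1 tilt 16.4 rel tcp [-34.7 -54.5] [-21.7 -98.7]
c5 up [-34.2  58.8] low [-20.4  15.3] len 45.6 tilt 17.6 rel tcp [-35.4 -54.1] [-21.5 -97.6]
```

The fork push mostly slid the rib along the pads, so friction is low, and tilted the bar only about 10°. New plan:
1. Set the bar upright on open bench.
2. Regrip only the outer few millimetres of the rib, so that gravity swings it flat.

servo_tool(plan=[0.4,0,0,-0.3,0,0.4,0,0,-0.4,0,0.4,-0.3,-0.12,-0.1,0,0.4,-0.6,-0.25,0,0,0.4,-0.6,-0.25,0,0])

```text
t: 11.38
ee_pos: [479.2, -210.0, 152.6]
eef_rot: [0.984, 0.175, 0.0, 0.001]
wrist_force: [-0.2, 0.3, -1.7]
opening: 49.3
finger_force: 29.5
```

servo_tool(plan=[0.4,-0.4,-0.2,0,0,0.4,-0.2,-0.12,0,0,0.4,0,0,0.4,0,0.4,0,0,0.4,0,0.4,0,0,0,0])

```text
t: 12.0
ee_pos: [445.8, -204.7, 110.7]
eef_rot: [0.985, 0.175, -0.001, -0.001]
wrist_force: [-0.9, -0.7, -2.8]
opening: 49.4
finger_force: 29.5
```

```bash
python3 v.py pics/c6.png 180 100 290 210
```

```text
[ 445.77826715 -204.74459187  110.74873271] 49.38182934567034 [-0.00788088 -0.01337841 -0.00170983] [-0.87765447 -0.73129801 -2.83711773] 12.0
```

View pics/c6.png

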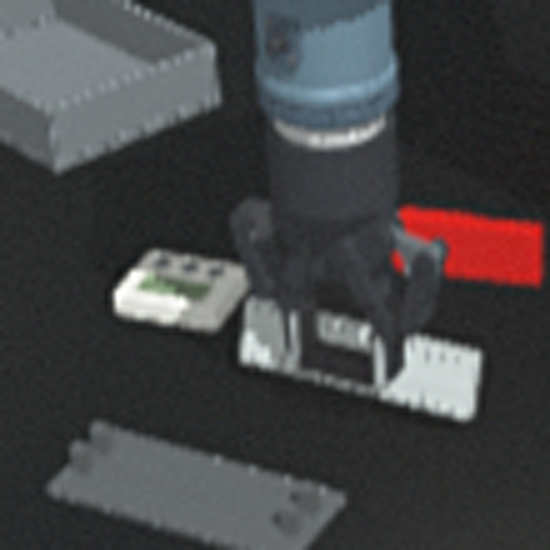

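servo_tool(plan=[0.4,0,0,0.15,0,0.4,0,0,0.1,0,0.4,0,0,0.08,0,0.4,0,0,0.06,0,0.4,0,0,0,0])

```text
t: 12.68
ee_pos: [446.1, -205.1, 91.7]
eef_rot: [0.985, 0.175, -0.0, -0.0]
wrist_force: [0.4, 0.6, -3.0]
opening: 49.2
finger_force: 29.5
```

servo_tool(plan=[0.4,0,0,0.04,0,0.4,0,0,0.04,0,0.4,0,0,0.04,0,0.4,0,0,0,0,0.4,0,0,0,0])

```text
t: 13.3
ee_pos: [447.7, -204.9, 87.8]
eef_rot: [0.985, 0.175, 0.001, 0.0]
wrist_force: [0.5, 8.2, 15.6]
opening: 49.1
finger_force: 26.3
```

```bash
cat > blob.py <<'E'
from cor import *
def corners(S,x0,y0,x1,y1,th=125):
    f=S["frame"]; m=((f.min(2)>th)&(f.max(2).astype(int)-f.min(2)<40)).astype(np.uint8); k=np.zeros_like(m);k[y0:y1,x0:x1]=m[y0:y1,x0:x1]
    out=[]
    for q in cv2.findContours(k,0,1)[0]:
        if cv2.contourArea(q)>25: out.append(cv2.approxPolyDP(q,1.5,True)[:,0])
    return out
E
python3 - <<'E'
from blob import *
o=get_obs(); print(o["ee_pos"],o["wrist_force"],o["wrist_torque"])
for q in corners(S,222,155,285,205): print(np.c_[q,ray(S,q,0)[:,:2].round(0)].tolist())
f=S["frame"].min(2); print(f[160:192,262:282])
E
```

```text
[ 447.7339971  -204.89751085   87.80522455] [ 0.85648867  7.6200883  15.1203524 ] [ 1.37682737  0.12851173 -0.10274981]
[[244.0, 170.0, 401.0, -279.0], [245.0, 173.0, 410.0, -264.0], [255.0, 175.0, 395.0, -231.0], [255.0, 183.0, 426.0, -198.0], [257.0, 185.0, 429.0, -185.0], [271.0, 189.0, 412.0, -138.0], [274.0, 187.0, 398.0, -139.0], [274.0, 176.0, 355.0, -183.0], [263.0, 173.0, 368.0, -221.0], [257.0, 183.0, 421.0, -193.0], [255.0, 174.0, 391.0, -236.0], [252.0, 171.0, 386.0, -256.0]]
[[230.0, 166.0, 418.0, -331.0], [228.0, 177.0, 464.0, -285.0], [234.0, 179.0, 458.0, -263.0], [236.0, 176.0, 442.0, -271.0], [235.0, 168.0, 414.0, -310.0]]
[[226.0, 155.0, 382.0, -396.0], [222.0, 156.0, 396.0, -401.0], [222.0, 165.0, 433.0, -355.0], [227.0, 159.0, 396.0, -373.0]]
[[ 68  54  55  58  62  75  50  39  38  39  38  42  42  39  39  41  39  39
   34  39]
 [ 65  57  53  55  66  68  45  37  40  41  39  37  41  40  37  38  43  39
   39  39]
 [ 57  54  57  58  68  58  40  39  41  40  38  43  41  36  40  38  35  40
   38  37]
 [ 55  57  57  55  63  55  37  36  39  38  39  40  41  38  44  37  39  
[... 1694 characters left out ...]
  40  41
   42  41]
 [198 198 177 196 198 195 197 197 199 199 199 196 169  64  34  41  44  43
   43  41]
 [201 200 166 198 203 199 200 199 196 197 200 188 152  60  35  38  40  41
   42  40]
 [162 181 164 201 201 183 201 202 198 202 202 192 155  60  35  43  42  43
   43  42]
 [ 91 119 121 156 177 146 201 204 184 203 207 191 137  55  38  41  42  44
   44  43]
 [ 40  47  47  73 116  96 151 154 161 205 208 174 104  46  38  45  41  42
   41  42]
 [ 35  37  38  41  47  43  67  70 118 152 156 119  65  38  38  46  44  43
   42  42]
 [ 47  39  37  38  40  37  35  38  50  54  68  49  41  42  43  45  45  42
   43  44]
 [ 43  44  46  43  43  42  42  40  35  39  44  37  42  43  46  41  42  45
   41  45]]
```

Run:
```python
from blob import *
for b,u in(((273.7,189.5),(274.7,175.3)),((228,177.5),(230,165.7))):
    B=ray(S,b,0)[0]; print("B",B.round(1))
    for t in(0,10,20,30,45,60): 
        q=B+40*np.r_[-n*np.sin(np.radians(t)),np.cos(np.radians(t))]; print(t,(proj(S,q)[0]-u).round(1))
```

```text
B [ 408.3 -130.2    0. ]
0 [-1.2  3.6]
10 [-0.2  2.6]
20 [0.8 1.9]
30 [1.6 1.7]
45 [2.8 2. ]
60 [3.6 3.2]
B [ 466.3 -283.1    0. ]
0 [-3.   1.4]
10 [-1.9  0.5]
20 [-0.8 -0.1]
30 [ 0.2 -0.3]
45 [1.7 0.1]
60 [2.8 1.3]
```

servo_tool(plan=[0.4,0,0,0.04,0,0.4,0,0,0,0,0.4,0,0,0.04,0,0.4,0,0,0,0,0.4,0,0,0,0])

```text
t: 14.02
ee_pos: [449.3, -204.4, 85.0]
eef_rot: [0.985, 0.175, 0.003, 0.0]
wrist_force: [4.6, 15.1, 23.4]
opening: 49.2
finger_force: 30.3
```

```bash
cat > tilt.py <<'E'
from blob import *
import sys
o=get_obs(); print(o["ee_pos"].round(1),o["wrist_force"].round(1),o["wrist_torque"].round(2),o["opening"],o["t"])
a=list(map(int,sys.argv[1:5])) if len(sys.argv)>4 else [222,155,290,210]
for q in corners(S,*a): print(q.tolist())
E
python3 tilt.py
```

```text
[ 449.3 -204.4   85. ] [ 4.7 15.5 24.1] [ 2.49 -0.52 -0.1 ] 49.43133223917377 14.075
[[243, 170], [246, 174], [249, 174], [250, 171], [251, 175], [254, 175], [255, 184], [273, 189], [274, 176], [263, 174], [257, 184], [253, 173], [250, 171], [247, 173], [246, 170], [244, 172]]
[[229, 167], [228, 177], [235, 178], [235, 170]]
[[226, 155], [222, 156], [222, 165], [226, 160]]
```

servo_tool(plan=[0.4,0,0,0.05,0,0.4,0,0,0,0,0.4,0,0,0.05,0,0.4,0,0,0,0,0.4,0,0,0,0])

```text
t: 14.7
ee_pos: [450.4, -204.8, 80.5]
eef_rot: [0.985, 0.175, 0.004, 0.001]
wrist_force: [8.5, 15.5, 24.3]
opening: 49.4
finger_force: 31.9
```

```bash
python3 tilt.py
python3 - <<'E'
from cor import *
f=S["frame"].min(2); print(f[165:180,224:238]); print(f[172:194,262:278])
E
```

```text
[ 450.4 -204.8   80.5] [ 7.8 15.  23.9] [ 2.6  -1.11 -0.19] 49.81512445377791 14.75
[[263, 174], [258, 185], [272, 189], [274, 177]]
[[228, 167], [228, 177], [235, 178], [234, 170]]
[[225, 155], [222, 156], [222, 165], [226, 160]]
[[ 56  26  29  27  46  60  55  56  61  64  60  49  53  54]
 [ 30  30  33  56 108  88  57  58  55  59  54  51  44  49]
 [ 33  32  34  66 140 122  63  57  52  54  47  52  53  50]
 [ 37  29  32  66 143 140  95  91  82  60  57  48  54  49]
 [ 35  30  30  56 141 142 130 128 121 100  94  60  54  54]
 [ 32  33  24  51 139 142 137 138 138 128 128  87  55  54]
 [ 34  34  27  49 139 138 135 135 136 137 140 123  61 104]
 [ 37  30  27  46 139 140 136 134 135 137 140 138  67 128]
 [ 33  32  30  48 140 165 142 135 134 136 138 138  64 116]
 [ 39  32  27  46 131 186 167 136 133 137 139 137  71 101]
 [ 39  36  28  47 139 194 185 140 134 135 135 134  77 105]
 [ 39  32  27  52 153 192 166 141 136 136 137 140  87 105]
 [ 38  43  34  48 132 171 149 166 141 139 139 137  77  91]
 [ 40  41  44  40  88 113 119 146 144 129 137 138  77  83]
 [ 38  38  37  39  40  48  60  72 107  89 1
[... 791 characters left out ...]
 186 186 190 121  49  37  40]
 [178 182 178 178 180 179 181 183 183 185 186 190 116  48  36  38]
 [183 182 165 178 181 180 179 179 180 181 184 186 119  48  34  43]
 [168 182 152 180 166 184 183 180 181 181 184 189 119  48  39  44]
 [112 138 118 165 152 183 184 169 182 186 188 189 108  44  38  39]
 [ 45  62  64 108 114 141 149 134 181 183 189 174  79  39  39  43]
 [ 39  36  36  46  46  65  86  86 132 143 155 119  53  40  43  45]
 [ 41  39  40  36  37  40  36  41  55  69  87  53  39  41  41  41]
 [ 45  44  39  44  43  42  40  41  33  37  43  41  40  39  46  41]
 [ 42  46  43  44  42  45  44  39  39  43  43  39  40  43  43  40]
 [ 41  41  47  44  41  37  44  42  41  43  40  44  45  44  43  44]]
```

The bar now stands upright on the bench: in the scene view both end edges are vertical, at columns 228 and 274. I'll ease off the press and release.

servo_tool(plan=[0.4,0,0,-0.05,0,0.4,0,0,-0.05,0,0.4,0,0,0,0,0.4,0,0,0,0,0.4,0,0,0,0])

```text
t: 15.42
ee_pos: [446.0, -205.2, 81.6]
eef_rot: [0.985, 0.175, -0.0, -0.0]
wrist_force: [-0.1, -0.3, -1.8]
opening: 49.1
finger_force: 29.6
```

servo_tool(plan=[0.6,0,0,0,0,0.65,0,0,0,0,0.75,0,0,0,0,0.85,0,0,0,0,0.85,0,0,0,0])

```text
t: 16.05
ee_pos: [446.3, -205.2, 81.9]
eef_rot: [0.985, 0.175, 0.0, 0.0]
wrist_force: [0.2, 1.2, 0.3]
opening: 72.6
finger_force: 0.0
```

```bash
python3 tilt.py 222 155 300 215
```

```text
[ 446.3 -205.2   81.9] [-0.1  0.1 -0.4] [-0.    0.04 -0.  ] 72.43743659385002 16.1
[[258, 175], [259, 184], [263, 186], [265, 184], [267, 187], [274, 188], [274, 176], [266, 174], [264, 181], [260, 183]]
[[239, 179], [244, 173], [249, 174], [250, 172], [255, 176], [257, 173], [241, 169]]
[[230, 166], [230, 176], [232, 175], [236, 178], [235, 168], [236, 175], [234, 177]]
[[225, 155], [222, 156], [222, 165], [226, 160]]
```

Run:
```python
from blob import *
o=get_obs(); tcp=o["ee_pos"][:2]
f=S["frame"].astype(float).min(2)
print(f[163:181,227:233].astype(int)); print(f[173:193,270:277].astype(int))
for nm,uv,z in(("botR",(273.8,189.5),0),("botL",(229.6,177.5),0),("topR",(274.2,175.6),40),("topL",(229.8,165.5),40)):
    q=ray(S,uv,z)[0][:2]; print(nm,q.round(1),"rel tcp n,d",((q-tcp)@n).round(1),((q-tcp)@d).round(1))
```

```text
[[ 42  54  57  56  57  59]
 [ 39  49  59  60  54  54]
 [ 31  47  79 107  83  54]
 [ 27  56 117 137 117  83]
 [ 35  79 139 136 114 118]
 [ 38  73 137 136 120 133]
 [ 33  64 140 135 136 138]
 [ 29  54 139 139 137 139]
 [ 32  52 138 135 135 137]
 [ 28  53 139 138 138 137]
 [ 31  44 123 136 135 136]
 [ 29  41 114 139 136 136]
 [ 34  36 105 164 145 136]
 [ 37  42 101 163 141 126]
 [ 39  39  82 114 106 101]
 [ 39  37  44  54  52  65]
 [ 38  39  41  36  37  35]
 [ 43  35  41  36  37  38]]
[[ 32  35  32  39  40  41  38]
 [ 63  50  33  33  28  32  39]
 [179 141  85  73  67  43  35]
 [221 205 182 184 181 109  45]
 [206 215 222 227 219 129  48]
 [164 190 198 207 201 120  46]
 [156 173 173 184 187 120  47]
 [174 174 173 179 186 118  46]
 [174 172 175 181 188 120  48]
 [177 175 175 182 191 120  48]
 [177 174 179 182 188 117  46]
 [173 172 175 178 187 120  48]
 [174 171 173 176 188 120  48]
 [175 175 176 180 187 118  46]
 [161 159 174 184 190 103  44]
 [108 114 147 162 148  69  37]
 [ 45  56  85 104  71  40  38]
 [ 40  39  42  46  38  38  42]
 [ 43  42  42  38  43  43  40]
 [ 41  40  43  41  38  39  46]]
botR [ 408. -130.] rel tcp n,d -9.9 83.7
botL [ 462.7 -279.4] rel tcp n,d -10.2 -75.3
topR [ 394.3 -141.6] rel tcp n,d -26.8 77.6
topL [ 454.  -283.8] rel tcp n,d -19.9 -76.4
```

servo_tool(plan=[0.85,0.2,-0.03,-0.05,0,0.85,0.2,-0.03,-0.05,0,0.85,0,0,0,0,0.85,0,0,0,0,0.85,0,0,0,0])

```text
t: 16.77
ee_pos: [463.8, -195.4, 86.8]
eef_rot: [0.985, 0.175, -0.0, -0.0]
wrist_force: [0.1, -0.4, 0.2]
opening: 72.5
finger_force: 0.0
```

servo_tool(plan=[0.65,0,0,0,0,0.6,0,0,0,0,0.5,0,0,0,0,0.5,0,0,0,0,0.5,0,0,0,0], grip_force=20)

```text
t: 17.4
ee_pos: [464.3, -195.8, 87.1]
eef_rot: [0.985, 0.175, 0.0, 0.0]
wrist_force: [0.8, -1.8, 0.6]
opening: 49.1
finger_force: 20.6
```

servo_tool(plan=[0.5,0,0,-0.1,0,0.5,0,0,-0.2,0,0.5,0,0,-0.2,0,0.5,0,0,-0.2,0,0.5,0,0,0,0])

```text
t: 18.02
ee_pos: [464.6, -195.9, 123.1]
eef_rot: [0.985, 0.175, 0.001, 0.001]
wrist_force: [0.4, -0.4, -2.4]
opening: 49.0
finger_force: 21.3
```

```bash
python3 v.py pics/c7.png 200 110 310 210
```

```text
[ 464.60663923 -195.87243196  123.10555148] 49.02200986761413 [ 0.01456277 -0.09043405 -0.02815162] [ 0.39132736 -0.38968597 -2.37466018] 18.025
```

View pics/c7.png

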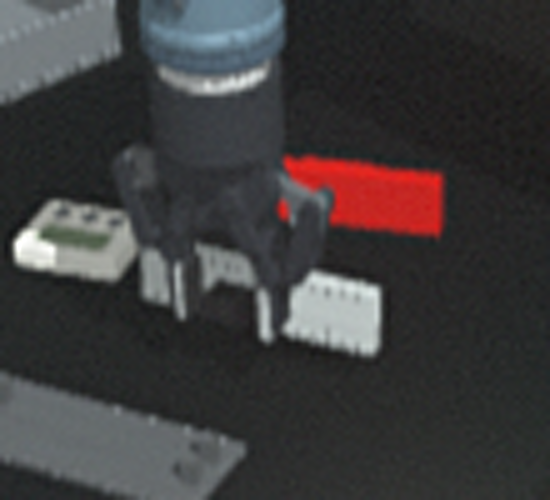

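The patch still holds it nearly upright. With this small patch the fork lever should rotate it instead of sliding it, so I'll go back beyond the rack's far prongs.

servo_tool(plan=[0.5,0,0,-0.3,0,0.5,0.6,0.2,-0.1,0,0.5,0.6,0.2,0,0,0.5,0.6,0.2,0,0,0.5,0.6,0.2,0,0])

```text
t: 18.7
ee_pos: [591.4, -191.5, 142.5]
eef_rot: [0.985, 0.175, -0.0, -0.0]
wrist_force: [0.7, 0.2, -2.1]
opening: 48.8
finger_force: 21.4
```

servo_tool(plan=[0.5,0.54,0.2,0,0,0.5,0,0,0.3,0,0.5,0,0,0.3,0,0.5,0,0,0.16,0,0.5,0,0,0,0])

```text
t: 19.32
ee_pos: [617.9, -191.4, 102.6]
eef_rot: [0.985, 0.175, -0.001, -0.001]
wrist_force: [-0.0, 0.7, -1.9]
opening: 48.7
finger_force: 21.4
```

```bash
python3 tilt.py 150 130 275 225
python3 - <<'E'
from cor import *
print(((get_obs()["ee_pos"][:2]-c)@n),((get_obs()["ee_pos"][:2]-c)@d))
E
```

```text
[ 618.6 -191.7  103.5] [-0.2  0.2 -3.3] [-0.03 -0.09  0.07] 48.994515792853804 19.375
[[150, 216], [150, 224], [152, 222], [153, 224], [158, 224], [165, 221], [171, 224], [157, 213]]
[[225, 191], [221, 195], [220, 203], [237, 208], [239, 206], [238, 194]]
[[153, 171], [150, 172], [150, 183], [155, 180]]
[[215, 151], [216, 155], [221, 156], [220, 159], [216, 159], [216, 164], [223, 165], [228, 159], [229, 153], [220, 152], [217, 155], [217, 151]]
[[210, 151], [201, 154], [189, 153], [194, 156], [202, 156]]
62.139580448102095 0.7505663523291581
```

servo_tool(plan=[0.5,-0.04,0,-0.03,0,0.5,-0.04,0,0,0,0.5,-0.03,0,0,0,0.5,-0.03,0,-0.02,0,0.5,0,0,0,0])

```text
t: 20.05
ee_pos: [613.8, -194.3, 107.5]
eef_rot: [0.985, 0.175, 0.002, 0.001]
wrist_force: [4.2, 1.4, -0.5]
opening: 48.6
finger_force: 22.5
```

```bash
python3 tilt.py 205 180 275 225
```

```text
[ 613.8 -194.3  107.5] [5.  0.9 0.1] [ 0.3  -0.86  0.02] 48.66129699004603 20.1
[[224, 189], [219, 201], [237, 207], [239, 205], [239, 194]]
```

servo_tool(plan=[0.5,-0.06,0,-0.05,0,0.5,-0.07,0,-0.07,0,0.5,-0.08,0,-0.07,0,0.5,-0.08,0,-0.06,0,0.5,0,0,0,0])

```text
t: 20.72
ee_pos: [599.7, -199.5, 119.8]
eef_rot: [0.985, 0.175, 0.001, 0.001]
wrist_force: [4.2, -0.2, 0.7]
opening: 48.7
finger_force: 27.9
```

```bash
python3 tilt.py 205 170 275 225
python3 - <<'E'
from cor import *
print(S["frame"].min(2)[178:208,228:250])
E
```

```text
[ 599.7 -199.5  119.7] [4.6 0.6 1.2] [ 0.08 -0.95 -0.1 ] 48.95305139896054 20.775
[[205, 183], [205, 187], [215, 188], [216, 196], [214, 198], [216, 197], [219, 201], [238, 205], [240, 192], [223, 187], [222, 196], [219, 198], [216, 187]]
[[ 52  40  41  38  43  39  39  41  39  44  40  42  43  40  41  42  41  41
   44  41  40  40]
 [ 45  41  42  42  40  45  39  44  45  38  43  40  41  44  40  40  41  41
   43  40  43  41]
 [ 47  44  44  39  41  44  42  43  41  42  42  44  41  44  47  41  44  39
   42  42  40  40]
 [ 43  39  42  43  43  43  40  43  40  43  42  42  47  40  42  39  45  40
   44  37  45  44]
 [ 40  40  43  41  41  42  43  45  41  45  40  43  41  39  41  45  41  40
   43  45  40  43]
 [ 41  41  44  44  44  39  43  42  42  43  42  41  38  42  38  42  46  39
   37  43  44  45]
 [ 36  46  41  43  42  44  40  41  44  41  41  44  45  44  40  40  41  39
   43  41  39  43]
 [ 39  38  44  39  42  40  45  44  46  41  42  37  44  44  38  40  43  43
   41  38  43  45]
 [ 40  41  42  41  40  42  41  41  40  43  43  42  39  41  43  42  41  41
   43  42  41  40]
 [ 44  33  33  38  39  4
[... 1229 characters left out ...]
8 183 107  82  84  88 100 103
  104 104 100  56]
 [165 220 220 217 218 217 216 217 217 220 188 168  93  81  85  89  98 105
  105  91  77  47]
 [178 220 222 201 221 220 218 219 219 218 185 156  95  90  85  97 103 108
   99  65  46  39]
 [144 174 201 178 219 224 202 221 224 220 188 140  98  99 100 102 108 103
   76  46  41  45]
 [ 87  93 136 135 177 200 166 220 225 205 188 121  96 103 103 106 103  76
   50  44  46  44]
 [ 87  66  70  72  95 136 116 171 188 172 158 103  94 104 105 102  82  53
   47  43  46  44]
 [106  89  88  86  66  73  66  93 115 110 114  93  99 103 102  84  59  42
   43  45  50  46]
 [106 102 104 106  89  89  87  89  85  88  95  98 108 106  88  60  42  43
   47  47  44  45]]
```

It is rotating: the face brightened to about 218 and its end face now shows. I'll continue the arc.

servo_tool(plan=[0.5,-0.11,0,-0.055,0,0.5,-0.1,0,-0.05,0,0.5,-0.1,0,-0.01,0,0.5,-0.1,0,0,0,0.5,0,0,0,0])

```text
t: 21.45
ee_pos: [580.6, -206.3, 126.0]
eef_rot: [0.985, 0.175, 0.001, 0.001]
wrist_force: [4.9, 2.1, 5.8]
opening: 48.7
finger_force: 29.8
```

servo_tool(plan=[0.5,-0.1,0,0.02,0,0.5,-0.1,0,0.02,0,0.5,-0.06,0,0.03,0,0.5,-0.06,0,0.03,0,0.5,0,0,0,0])

```text
t: 22.08
ee_pos: [566.3, -211.7, 123.6]
eef_rot: [0.985, 0.175, 0.002, 0.001]
wrist_force: [-0.6, 6.2, 23.1]
opening: 48.8
finger_force: 34.0
```

```bash
python3 tilt.py 205 160 275 225
python3 - <<'E'
from cor import *
print(S["frame"].min(2)[180:206,232:252])
E
```

```text
[ 566.4 -211.7  123.6] [-1.4  7.1 22.8] [ 1.31  0.06 -0.04] 48.45282997838928 22.125
[[205, 174], [205, 194], [239, 203], [243, 192], [230, 188], [225, 189], [222, 180], [222, 188], [225, 190], [223, 194], [210, 191], [205, 186]]
[[ 43  39  43  41  36  42  41  42  41  39  38  42  40  40  37  42  42  43
   43  39]
 [ 39  48  40  40  44  42  38  43  40  40  44  44  42  39  42  43  39  40
   42  39]
 [ 43  39  40  40  42  43  38  42  42  39  39  39  41  46  39  39  41  43
   42  41]
 [ 38  44  40  43  40  39  41  41  38  44  37  41  42  44  40  42  38  42
   42  43]
 [ 43  43  40  40  41  40  42  43  40  44  43  40  41  40  43  43  39  41
   44  40]
 [ 41  39  39  43  41  42  41  42  44  40  43  38  43  40  38  41  41  43
   37  44]
 [ 40  40  43  41  41  40  41  41  40  39  41  43  46  42  40  41  40  40
   41  41]
 [ 37  34  34  38  37  41  42  40  42  41  39  37  42  42  40  43  40  40
   45  40]
 [ 80  57  45  37  33  35  37  35  41  45  38  43  43  41  43  43  41  39
   46  38]
 [188 151 109  82  65  46  37  39  28  35  39  42  43  44  40  41  38  47
   46  44]
 [229 188 171 193 18
[... 640 characters left out ...]
  42  43
   42  44]
 [223 224 222 220 222 222 223 221 194 187 133  91 119  97  86  82  71  50
   44  44]
 [208 226 225 224 224 224 224 209 185 161  94  82 102 104 106 106  96  56
   41  48]
 [199 226 207 208 226 226 220 193 169 118  82  85  99 103 106 104  99  55
   39  41]
 [179 197 160 194 227 224 203 183 135  87  83  87 101 103 106  90  76  49
   42  45]
 [144 154 136 174 192 192 188 171 108  88  86  94 102 109 101  63  48  41
   42  46]
 [116 123 130 145 146 161 181 135  97  99 100 102 112 101  75  45  42  43
   46  42]
 [ 76  80  98 111 117 143 159  98  93 103 104 106 103  73  54  42  44  46
   45  47]
 [ 86  69  69  68  80 107 110  88  94 104 105 102  79  51  42  43  45  42
   47  46]]
```

It is nearly flat on the forks: the top face is bright and the front edge face shows at rows 200–204. I'll carry it to open bench and press it flat there.

servo_tool(plan=[0.5,0,0,-0.2,0,0.5,0,0,-0.4,0,0.5,-0.5,-0.22,-0.1,0,0.5,-0.6,-0.26,0,0,0.5,-0.6,-0.26,0,0])

```text
t: 22.8
ee_pos: [470.7, -206.1, 154.8]
eef_rot: [0.985, 0.175, -0.001, -0.0]
wrist_force: [-0.5, -0.1, -2.8]
opening: 48.9
finger_force: 31.7
```

servo_tool(plan=[0.5,-0.5,-0.22,0,0,0.5,0,0,0.3,0,0.5,0,0,0.3,0,0.5,0,0,0.15,0,0.5,0,0,0,0])

```text
t: 23.42
ee_pos: [444.9, -204.2, 116.0]
eef_rot: [0.984, 0.175, -0.001, -0.001]
wrist_force: [0.3, 0.2, -2.7]
opening: 49.0
finger_force: 31.7
```

servo_tool(plan=[0.5,0,0,0.1,0,0.5,0,0,0.08,0,0.5,0,0,0.06,0,0.5,0,0,0,0,0.5,0,0,0,0])

```text
t: 24.05
ee_pos: [445.0, -204.6, 105.2]
eef_rot: [0.985, 0.175, 0.0, 0.0]
wrist_force: [-0.7, 0.5, -3.0]
opening: 48.7
finger_force: 31.7
```

```bash
python3 tilt.py 222 150 300 220
python3 - <<'E'
from cor import *
print(S["frame"].min(2)[168:200,256:284])
E
```

```text
[ 445.1 -204.7  105.3] [-0.7  0.7 -3. ] [0.01 0.01 0.01] 48.518717719180046 24.1
[[225, 177], [228, 181], [269, 192], [275, 182], [262, 177], [257, 178], [255, 169], [255, 177], [257, 179], [255, 183], [242, 180], [239, 177], [239, 164], [237, 175], [236, 172], [230, 170]]
[[227, 153], [222, 156], [222, 165], [228, 158]]
[[ 64  52  52  48  53  52  51  42  44  44  39  42  42  42  44  41  41  43
   42  38  40  41  41  39  39  41  41  39]
 [101  55  49  51  48  45  46  44  40  40  38  41  43  37  44  40  40  38
   44  42  37  41  37  39  39  42  42  40]
 [132  66  53  46  46  39  39  40  42  43  44  45  43  45  40  43  37  44
   41  43  41  43  43  44  40  42  43  42]
 [159  73  54  52  51  38  45  38  41  43  43  40  39  45  42  42  42  40
   41  42  35  41  37  39  40  44  38  38]
 [172  74  51  59  58  41  41  43  45  38  43  43  40  39  43  40  41  41
   38  40  41  40  42  42  37  39  40  44]
 [171  74  52  56  58  46  41  41  41  42  46  41  44  39  40  40  40  43
   39  38  40  45  43  42  40  40  39  40]
 [170  78  53  57  57  42  40  40  41  44  43  42  41  43  43  40  44  41
 
[... 2267 characters left out ...]
 40  42  48  44  44  43  43  46  43  44  41  41  40  46  46  43  44  45
   45  45  45  46  46  44  45  47  45  46]
 [ 44  45  43  44  46  45  46  45  49  46  45  45  45  43  44  46  44  44
   47  47  44  43  45  47  45  47  41  46]
 [ 43  44  46  45  46  50  44  43  47  45  45  45  45  42  50  47  44  44
   46  45  44  46  48  43  44  46  47  47]
 [ 46  48  44  44  42  44  47  45  48  43  44  45  46  46  46  46  45  44
   42  49  44  44  45  46  44  45  47  46]
 [ 46  47  48  42  47  42  45  45  46  46  46  44  46  44  48  44  48  46
   49  47  46  46  46  47  49  45  45  42]
 [ 46  45  46  47  47  47  46  45  44  49  47  46  47  45  47  44  44  47
   44  44  50  47  49  48  45  49  44  49]]
```

servo_tool(plan=[0.5,0,0,0.04,0,0.5,0,0,0.04,0,0.5,0,0,0.04,0,0.5,0,0,0,0,0.5,0,0,0,0])

```text
t: 24.78
ee_pos: [445.2, -204.9, 102.5]
eef_rot: [0.984, 0.176, -0.0, 0.0]
wrist_force: [-14.8, 7.0, 37.9]
opening: 48.8
finger_force: 35.7
```

servo_tool(plan=[0.5,0,0,0.03,0,0.5,0,0,0.03,0,0.5,0,0,0.03,0,0.5,0,0,0,0,0.5,0,0,0,0])

```text
t: 25.4
ee_pos: [445.4, -204.9, 98.8]
eef_rot: [0.984, 0.176, -0.0, 0.0]
wrist_force: [-17.8, 10.3, 46.5]
opening: 49.0
finger_force: 45.5
```

```bash
cat > flat.py <<'E'
from blob import *
import sys
o=get_obs(); print(o["ee_pos"].round(1),o["wrist_force"].round(1),o["wrist_torque"].round(2),o["t"])
a=list(map(int,sys.argv[1:5]))
f=S["frame"].min(2)
uu,vv=np.meshgrid(np.arange(a[0],a[2]),np.arange(a[1],a[3]))
# rectified top face at z=12 rel TCP
tcp=o["ee_pos"][:2]
N,D=np.meshgrid(np.arange(-50,42,3.),np.r_[-88,-84,-80,-76,-70,-60,60,70,76,80,84,88.])
P=np.c_[tcp+N.ravel()[:,None]*n+D.ravel()[:,None]*d,np.full(N.size,12.)]
I=cv2.remap(f,proj(S,P).astype(np.float32).reshape(*N.shape,2),None,1)
print("     ",' '.join("%3d"%v for v in N[0]))
for k in range(len(I)): print("%4d "%D[k,0],' '.join("%3d"%v for v in I[k]))
E
python3 flat.py 0 0 1 1
```

```text
[ 445.4 -204.9   98.8] [-17.5   9.9  47. ] [1.86 2.56 0.12] 25.45
      -50 -47 -44 -41 -38 -35 -32 -29 -26 -23 -20 -17 -14 -11  -8  -5  -2   1   4   7  10  13  16  19  22  25  28  31  34  37  40
 -88   37  36  35  37  45  74  82  92  89  76  66  55  47  46  38  39  34  38  34  35  34  36  38  39  40  40  42  43  41  38  41
 -84   35  34  36  42  59  81 116 169 184 188 180 161 149 132 119 110  89  83  58  64  46  45  36  35  40  40  41  42  42  41  42
 -80   37  35  32  37  59  90 116 144 186 229 233 233 228 219 219 209 213 191 181 169 154 142  97  61  42  35  38  40  40  40  39
 -76   37  36  33  37  47  79 111 148 189 212 225 230 229 228 228 228 230 231 233 229 229 230 211 178  97  49  39  39  40  42  41
 -70   57  42  33  32  50  75 106 132 153 188 219 228 226 225 224 224 224 225 226 223 215 207 187 182 164 130  84  54  38  38  38
 -60   87 128 144 125 102  86  86 110 133 136 144 179 215 228 226 225 224 224 225 226 224 211 200 194 171 143 116  86  59  42  41
  60   41  37  35  46  74 126 188 218 224 227 224 224 224 225 224 223 222 222 223 222 216 199 191 180 159 140 115  84  54  43  40
  70   41  38  41  52 105 152 187 219 222 225 224 227 226 226 225 224 223 222 223 223 218 212 203 190 161 135 119  91  56  45  43
  76   41  42  40  37  47  76 127 176 220 219 223 221 222 227 226 225 224 223 225 225 227 225 216 188 163 139 108  68  50  41  41
  80   41  42  42  41  39  41  48  81 111 140 164 180 181 190 196 200 203 203 204 208 215 217 207 186 164 145 117  86  57  42  41
  84   41  43  42  41  39  39  38  42  46  55  75  84  94 103 110 125 141 144 158 165 170 184 185 188 172 143 118  86  51  46  44
  88   43  42  43  43  43  41  41  42  41  39  41  42  41  43  41  50  49  58  64  69  86  92 106 120 125 129 128  83  55  43  42
```

The bar is still tilted by about 15°. Bench friction currently opposes it, so dragging toward the robot should finish the rotation.

servo_tool(plan=[0.5,-0.06,0,-0.02,0,0.5,-0.06,0,0,0,0.5,-0.06,0,0,0,0.5,-0.06,0,0,0,0.5,0,0,0,0])

```text
t: 26.08
ee_pos: [435.7, -209.6, 97.3]
eef_rot: [0.985, 0.175, 0.002, 0.001]
wrist_force: [3.8, 2.6, 7.1]
opening: 48.9
finger_force: 41.3
```

```bash
python3 flat.py 0 0 1 1
```

```text
[ 435.7 -209.6   97.3] [3.  1.1 7.6] [ 0.53 -0.72 -0.01] 26.125
      -50 -47 -44 -41 -38 -35 -32 -29 -26 -23 -20 -17 -14 -11  -8  -5  -2   1   4   7  10  13  16  19  22  25  28  31  34  37  40
 -88   37  38  37  36  35  35  59  68  66  69  54  53  39  41  37  37  38  37  37  37  36  34  36  39  41  42  42  42  41  42  40
 -84   38  38  38  35  33  36  60  98 156 163 163 155 132 122 104  94  85  75  74  70  69  48  45  34  37  40  41  40  39  40  39
 -80   35  37  38  34  27  33  37  84 160 204 226 226 223 218 203 203 185 189 174 189 169 160 132  89  66  47  40  39  39  41  41
 -76   35  35  36  36  34  35  49  77 114 174 225 231 229 227 227 226 226 228 225 231 228 236 221 209 166 115  74  49  37  39  42
 -70   57  41  39  36  35  35  46  66 110 171 210 226 226 224 223 222 220 222 222 224 226 225 214 199 191 179 161 133  80  43  40
 -60   92 127 159 136  93  60  55  73 102 126 135 142 181 219 225 223 222 221 222 223 225 222 213 204 190 177 164 141 112  83  55
  60   43  41  38  37  36  42  57 115 176 205 225 225 223 222 222 222 222 221 220 219 212 198 191 185 172 166 156 138 116  75  45
  70   41  41  42  40  37  43  67 106 162 200 209 217 220 223 223 223 223 222 221 220 221 222 222 212 193 176 163 145 124  86  53
  76   37  39  40  39  38  38  44  96 170 205 226 225 222 223 223 223 225 223 222 222 222 223 220 210 194 174 154 132 101  67  49
  80   41  42  42  43  42  41  38  46  64  96 148 188 192 192 197 204 208 208 206 203 208 213 212 212 194 171 161 145 113  75  46
  84   43  43  41  42  42  42  41  40  37  36  56  75  97 123 140 143 151 153 155 160 161 174 180 184 190 179 173 149 123  82  47
  88   40  42  41  41  40  41  40  43  43  41  40  39  36  47  48  58  61  65  69  69  75  83  88 102 110 116 129 118  99  70  50
```

servo_tool(plan=[0.5,-0.06,0,0.04,0,0.5,-0.06,0,0.02,0,0.5,-0.06,0,0.02,0,0.5,-0.06,0,0,0,0.5,0,0,0,0])

```text
t: 26.75
ee_pos: [424.1, -214.0, 93.1]
eef_rot: [0.985, 0.175, 0.002, 0.002]
wrist_force: [3.8, 1.0, 6.5]
opening: 49.1
finger_force: 40.6
```

```bash
python3 flat.py 0 0 1 1 | sed -n '1,2p;6,10p'
```

```text
[ 424.1 -214.    93. ] [3.9 2.  6.4] [ 0.24 -0.91 -0.01] 26.8
      -50 -47 -44 -41 -38 -35 -32 -29 -26 -23 -20 -17 -14 -11  -8  -5  -2   1   4   7  10  13  16  19  22  25  28  31  34  37  40
 -76   34  37  37  37  37  35  34  33  31  32  44  84 136 173 201 206 208 208 204 209 196 198 195 201 194 192 165 123  83  54  38
 -70   55  42  38  36  35  35  37  36  32  31  47  69 123 178 204 219 221 220 219 219 219 221 222 220 210 197 191 189 182 165 112
 -60  100 137 161 123  87  68  48  38  32  29  32  47  87 149 205 221 220 218 216 215 215 216 218 212 189 189 193 184 178 168 148
  60   42  40  40  40  40  40  43  41  39  39  45  79 116 145 184 213 219 218 217 216 215 213 205 197 196 184 176 180 177 163 139
  70   38  38  40  41  42  44  43  41  38  38  51  78 136 185 207 221 219 217 217 217 215 214 215 215 213 209 192 179 175 165 146
```

```bash
sed -i 's/np.arange(-50,42,3.)/np.arange(-32,64,3.)/' flat.py; python3 flat.py 0 0 1 1; python3 v.py pics/c8.png 200 120 310 220
```

```text
[ 424.1 -214.    93.1] [3.7 1.4 7.9] [ 0.21 -0.89 -0.03] 26.85
      -32 -29 -26 -23 -20 -17 -14 -11  -8  -5  -2   1   4   7  10  13  16  19  22  25  28  31  34  37  40  43  46  49  52  55  58  61
 -88   36  36  35  37  36  32  32  33  34  37  41  38  37  35  37  39  38  39  39  41  41  41  42  42  42  41  40  38  40  42  42  42
 -84   36  36  34  35  43  41  47  48  52  50  51  47  46  38  41  41  45  41  41  37  40  40  40  43  43  43  42  42  40  41  42  42
 -80   41  35  32  37  46  75 116 128 131 133 131 135 121 108 109 108 110 107 104  85  69  48  40  38  40  41  42  42  42  42  42  42
 -76   36  37  32  34  48  85 136 173 203 206 207 206 205 208 195 199 197 202 192 191 162 121  83  54  39  40  41  43  43  43  41  39
 -70   36  35  33  32  47  67 123 179 205 219 222 220 219 218 218 220 222 219 207 197 193 189 183 165 109  59  43  40  40  41  42  43
 -60   46  38  35  34  36  48  87 151 204 223 222 218 215 215 215 216 218 211 189 189 193 185 181 170 148 114  69  45  39  38  40  40
  60   40  41  39  40  46  80 117 146 188 213 219 218 217 216 215 213 205 196 195 184 176 179 175 163 141 102  61  48  42  43  44  42
  70   43  42  38  37  51  78 137 186 207 221 219 218 217 216 214 214 214 214 213 208 193 178 175 166 145 114  70  45  38  40  41  42
  76   42  42  40  36  38  80 138 185 220 224 221 219 218 217 217 215 217 216 215 204 190 179 172 163 137  91  58  44  39  41  44  45
  80   41  41  39  37  36  51  94 159 195 213 213 210 208 209 208 205 206 205 204 200 192 182 179 179 150 113  69  42  41  41  43  43
  84   39  40  42  41  39  40  49  68 116 168 196 193 192 189 188 189 185 184 182 184 187 182 185 172 149 109  60  45  42  42  43  46
  88   40  40  41  42  42  40  38  37  43  59  76 112 141 140 136 128 130 134 133 127 129 132 136 128 129 103  66  47  41  43  43  42
[ 424.11785089 -213.99021169   93.08918611] 48.81788229605753 [ 0.20860173 -0.88582313 -0.0261434 ] [3.66125999 1.41091224 7.86029646] 26.85
```

View pics/c8.png

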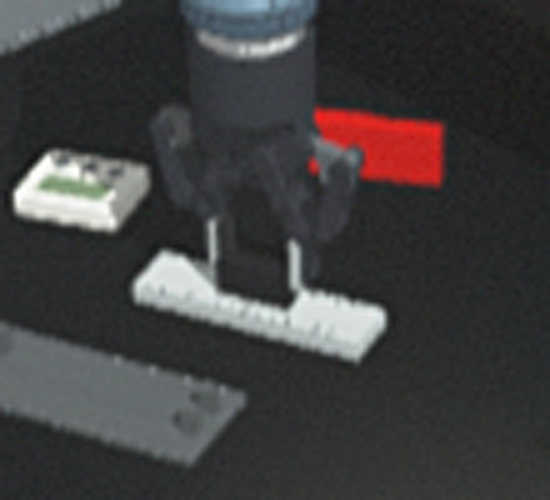

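It has now over-rotated: the front long face is bright, so that edge is raised by about 10°. I'll nudge it back a little.

servo_tool(plan=[0.5,0.04,0,0,0,0.5,0.04,0,0.01,0,0.5,0.04,0,0.02,0,0.5,0,0,0,0,0.5,0,0,0,0])

```text
t: 27.52
ee_pos: [426.2, -213.4, 93.5]
eef_rot: [0.984, 0.177, -0.003, 0.001]
wrist_force: [-27.3, -3.3, 45.7]
opening: 49.0
finger_force: 44.9
```

```bash
python3 flat.py 0 0 1 1 | sed -n '1,2p;6,10p'
```

```text
[ 426.2 -213.4   93.5] [-26.8  -5.3  45.8] [-0.34  4.22  0.36] 27.575
      -32 -29 -26 -23 -20 -17 -14 -11  -8  -5  -2   1   4   7  10  13  16  19  22  25  28  31  34  37  40  43  46  49  52  55  58  61
 -76   35  32  34  35  77 148 197 222 227 220 226 207 208 203 211 206 216 210 211 177 128  86  59  39  39  41  41  42  42  42  42  43
 -70   37  35  36  46  64 109 152 176 210 222 221 219 219 220 221 223 222 212 199 197 193 182 172 118  64  45  39  40  39  41  43  42
 -60   44  36  31  37  61  89 137 186 207 220 220 218 217 217 218 219 217 198 185 175 173 177 171 151 121  80  47  42  39  41  42  41
  60   40  37  41  51  86 146 190 212 223 221 219 218 217 216 216 216 217 212 197 183 178 174 164 144 112  73  50  36  38  43  43  44
  70   41  37  33  53  81 127 161 191 215 220 220 219 218 217 215 216 218 216 212 197 182 176 169 151 126  81  48  44  44  43  42  43
```

servo_tool(plan=[0.5,0.05,0,0,0,0.5,0.05,0,0,0,0.5,0.05,0,0,0,0.5,0,0,0,0,0.5,0,0,0,0])

```text
t: 28.2
ee_pos: [433.2, -211.2, 93.5]
eef_rot: [0.984, 0.177, -0.003, 0.002]
wrist_force: [-27.8, -5.9, 45.2]
opening: 49.0
finger_force: 49.0
```

```bash
python3 flat.py 0 0 1 1 | sed -n '1,2p;6,10p'
```

```text
[ 433.1 -211.2   93.5] [-27.6  -6.1  44. ] [-0.74  4.55  0.09] 28.25
      -32 -29 -26 -23 -20 -17 -14 -11  -8  -5  -2   1   4   7  10  13  16  19  22  25  28  31  34  37  40  43  46  49  52  55  58  61
 -76   33  36  59 100 147 192 210 226 222 223 221 221 223 222 227 224 229 202 186 141  97  61  37  37  40  40  40  41  41  42  40  41
 -70   35  35  41  77 116 170 216 227 225 223 221 219 220 220 223 224 224 218 205 192 181 171 124  69  42  40  39  40  41  42  42  39
 -60   46  41  54  85 110 127 145 194 226 223 220 218 218 219 221 219 203 184 185 180 171 160 141 112  71  44  37  38  40  41  40  41
  60   39  42  68 102 143 180 193 209 218 222 221 220 218 217 215 207 201 199 184 169 169 168 147 121  79  46  42  41  42  44  45  44
  70   38  46  70 132 183 200 214 220 222 221 220 220 219 218 217 218 218 216 208 189 174 165 142 111  82  53  42  43  43  42  43  43
```

servo_tool(plan=[0.5,-0.03,0,-0.03,0,0.5,-0.03,0,-0.03,0,0.5,0,0,0,0,0.5,0,0,0,0,0.5,0,0,0,0], grip_force=20)

```text
t: 28.88
ee_pos: [432.1, -209.7, 93.4]
eef_rot: [0.984, 0.175, -0.001, 0.0]
wrist_force: [-4.3, -2.3, 8.5]
opening: 48.7
finger_force: 45.2
```

```bash
python3 flat.py 0 0 1 1 | sed -n '1,2p;6,10p'
```

```text
[ 432.1 -209.7   93.4] [-5.  -2.   7.8] [-0.32  0.71 -0.15] 28.925
      -32 -29 -26 -23 -20 -17 -14 -11  -8  -5  -2   1   4   7  10  13  16  19  22  25  28  31  34  37  40  43  46  49  52  55  58  61
 -76   31  34  43  71 129 189 213 224 220 216 211 216 212 217 216 221 215 217 197 171 121  65  43  36  36  40  43  41  41  42  41  39
 -70   32  38  45  76 114 157 201 221 224 222 221 220 220 221 223 222 205 189 179 175 179 159 118  79  52  42  39  40  42  41  43  44
 -60   42  36  43  62  78  97 142 194 216 222 219 218 218 218 220 221 221 220 207 186 174 171 157 126  86  49  37  40  41  40  40  41
  60   37  36  53  81 129 160 190 215 221 220 219 219 218 217 217 218 215 202 192 183 176 169 149 125  89  53  43  40  42  43  43  44
  70   39  38  45  74 120 171 212 223 221 219 218 218 219 218 217 217 213 192 188 187 178 170 156 132  94  50  41  40  42  43  44  42
```

Forces are low and the bar is close to flat on the bench, so I'll release slowly.

servo_tool(plan=[0.58,0,0,0,0,0.6,0,0,0,0,0.62,0,0,0,0,0.66,0,0,0,0,0.72,0,0,0,0])

```text
t: 29.55
ee_pos: [432.2, -209.0, 93.0]
eef_rot: [0.985, 0.175, -0.0, -0.0]
wrist_force: [0.1, -0.7, 0.2]
opening: 61.6
finger_force: 0.0
```

servo_tool(plan=[0.9,0,0,0,0,0.9,0,0,-0.2,0,1,0,0,-0.5,0,1,0,0,-0.5,0,1,0,0,0,0])

```text
t: 30.18
ee_pos: [433.6, -210.3, 155.6]
eef_rot: [0.985, 0.175, 0.002, 0.002]
wrist_force: [0.9, -0.4, -0.3]
opening: 85.3
finger_force: 0.0
```

```bash
python3 flat.py 0 0 1 1
python3 - <<'E'
from cor import *
T=capture("top"); o=ray(T,(300,300),12)
f=T["frame"]; g=f.min(2)
# is top view clear? print bright low-sat area centroid near expected
p=get_obs()["ee_pos"]; print(proj(T,[[*p[:2],12]]))
cv2.imwrite("pics/t9.png",f[:,:,::-1])
cv2.imwrite("pics/s9.png",S["frame"][:,:,::-1])
E
```

```text
[ 432.8 -209.7  154.3] [-0.2  0.2 -0.5] [-0.06  0.02 -0.  ] 30.225
      -32 -29 -26 -23 -20 -17 -14 -11  -8  -5  -2   1   4   7  10  13  16  19  22  25  28  31  34  37  40  43  46  49  52  55  58  61
 -88   38  38  37  36  37  37  35  36  37  39  38  38  38  37  39  39  39  38  40  41  39  41  42  42  41  41  39  39  40  41  42  41
 -84   38  34  38  40  40  47  38  46  36  47  35  45  35  44  43  46  43  38  38  37  39  38  39  41  41  41  42  43  41  41  43  45
 -80   38  34  47  61  98 111 114 118 114 118 111 115 110 117 113 119 111  96  77  50  43  38  35  36  40  41  41  40  40  40  42  42
 -76   37  36  43  77 139 183 206 206 204 206 204 205 202 206 204 210 202 195 164 138  94  52  44  40  40  40  41  42  40  37  39  43
 -70   37  37  42  63 103 142 191 218 222 221 220 219 219 221 222 217 195 187 181 181 183 152 110  70  44  39  39  41  42  41  41  40
 -60   42  40  44  78 124 169 205 222 220 218 216 216 216 218 214 204 205 210 201 188 181 179 158 123  79  46  40  40  41  42  41  40
  60   40  38  43  54 101 151 188 219 220 219 218 216 216 215 214 214 216 215 199 187 178 172 154 125  83  51  41  40  41  42  44  44
  70   39  36  39  53  88 137 181 213 221 219 218 217 216 214 215 215 209 197 191 185 178 176 157 134  87  45  41  41  44  46  43  43
  76   40  39  43  65 116 155 188 210 218 221 219 218 217 216 216 216 218 211 197 182 173 167 158 133  88  56  41  42  43  44  44  44
  80   42  40  40  52  78 129 183 207 217 216 213 212 211 208 206 206 208 205 199 187 178 175 157 124  89  56  45  43  41  42  45  45
  84   41  39  38  40  44  65 106 151 175 189 196 194 193 193 189 188 185 187 186 187 185 178 155 131  88  51  43  41  41  41  44  46
  88   37  39  39  39  39  36  47  58  82 116 138 145 149 148 145 146 136 134 130 138 139 145 151 111  68  52  40  42  43  41  42  43
[[340.48154909 241.90039106]]
```

The straightedge now lies flat on open bench, handle up and let go. I'll regrip the rib squarely by its ends.

servo_tool(plan=[1,0.02,-0.02,0.3,0,1,0,0,0.4,0,1,0,0,0.4,0,1,0,0,0.22,0,1,0,0,0,0])

```text
t: 30.95
ee_pos: [432.0, -207.2, 85.6]
eef_rot: [0.985, 0.175, -0.001, -0.001]
wrist_force: [0.6, 0.1, 0.4]
opening: 85.3
finger_force: 0.0
```

servo_tool(plan=[0.65,0,0,0,0,0.6,0,0,0,0,0.5,0,0,0,0,0.5,0,0,0,0,0.5,0,0,0,0], grip_force=25)

```text
t: 31.58
ee_pos: [433.4, -208.4, 88.0]
eef_rot: [0.985, 0.175, 0.001, 0.001]
wrist_force: [-1.2, 0.0, 6.1]
opening: 49.2
finger_force: 27.0
```

servo_tool(plan=[0.5,0,0,-0.1,0,0.5,0,0,-0.2,0,0.5,0,0,-0.3,0.1,0.5,0,0,-0.3,0.2,0.5,0,0,0,0.26])

```text
t: 32.2
ee_pos: [433.6, -208.5, 133.8]
eef_rot: [1.0, 0.028, 0.001, 0.001]
wrist_force: [0.2, -0.1, -2.5]
opening: 49.3
finger_force: 26.8
```

servo_tool(plan=[0.5,0.1,-0.5,0,0,0.5,0.2,-0.8,0,0,0.5,0.2,-0.8,0,0,0.5,0.2,-0.8,0,0,0.5,0.2,-0.8,0,0])

```text
t: 32.83
ee_pos: [466.9, -19.3, 132.6]
eef_rot: [1.0, 0.029, 0.0, 0.0]
wrist_force: [-0.3, 0.2, -2.7]
opening: 49.2
finger_force: 26.9
```

servo_tool(plan=[0.5,0.2,-0.8,0,0,0.5,0.2,-0.8,0,0,0.5,0.2,-0.8,0,0,0.5,0.1,-0.7,0,0,0.5,0,0,0,0])

```text
t: 33.45
ee_pos: [492.4, 138.2, 132.5]
eef_rot: [1.0, 0.031, 0.0, -0.0]
wrist_force: [0.7, -0.2, -2.5]
opening: 49.7
finger_force: 27.1
```

servo_tool(plan=[0.5,0,0,0.3,0,0.5,0,0,0.3,0,0.5,0,0,0.1,0,0.5,0,0,0,0,0.5,0,0,0,0])

```text
t: 34.08
ee_pos: [493.0, 135.9, 97.3]
eef_rot: [1.0, 0.029, 0.0, 0.0]
wrist_force: [0.8, 0.7, -2.5]
opening: 49.3
finger_force: 27.1
```

```bash
cat > fin.py <<'E'
from rig import *; from h import *
o=get_obs(); S=capture("scene"); p=o["ee_pos"]; print(p.round(1),np.degrees(R.from_quat(o["eef_rot"]).as_euler("ZYX")).round(2),o["wrist_force"].round(1),o["wrist_torque"].round(2),o["t"])
a=np.radians(93.27); e=np.array([np.cos(a),np.sin(a)]); m=np.array([e[1],-e[0]]) # m: towards plate
f=S["frame"].min(2)
N=np.arange(-70,36,3.); D=np.r_[-88:-79:4,-74,-60,-40,40,60,74,80:89:4].astype(float)
base=np.array([539.5,140.])
for z,lab in((12,"z12"),):
    NN,DD=np.meshgrid(N,D); P=np.c_[base+NN.ravel()[:,None]*m+DD.ravel()[:,None]*e,np.full(NN.size,float(z))]
    I=cv2.remap(f,proj(S,P).astype(np.float32).reshape(*NN.shape,2),None,1)
    print("     ",' '.join("%3d"%v for v in N))
    for k in range(len(D)): print("%4d "%D[k],' '.join("%3d"%v for v in I[k]))
E
python3 fin.py
```

```text
[493.  135.9  97.3] [ 3.36e+00 -2.00e-02  1.80e+02] [ 0.8  0.7 -2.5] [ 0.01 -0.02  0.02] 34.075
      -70 -67 -64 -61 -58 -55 -52 -49 -46 -43 -40 -37 -34 -31 -28 -25 -22 -19 -16 -13 -10  -7  -4  -1   2   5   8  11  14  17  20  23  26  29  32  35
 -88   91 102  94 101 126 125 130 135 151 149 145 117  83  64  54  59  58  61  62  61  60  58  92 188 232 238 235 234 235 234 234 234 234 235 235 234
 -84  132 132 140 136 161 210 212 213 214 224 223 225 178 127  76  54  55  57  62  62  59  57  75 169 232 239 235 234 234 235 235 234 234 235 235 234
 -80  137 142 139 138 144 193 221 222 222 214 201 214 197 170 152  91  62  58  60  61  60  59  85 161 225 239 235 235 235 235 234 234 234 234 234 235
 -74  134 142 138 146 178 200 214 219 220 221 222 212 195 170 154 132  95  62  60  64  60  61  96 176 230 239 235 234 234 234 234 235 234 234 235 234
 -60  100 125 142 138 138 165 193 215 214 194 203 218 196 166 156 141  98  64  60  63  62  61  77 163 227 238 236 235 234 234 234 234 234 234 234 235
 -40   59  58  59  59  78 106 155 187 213 220 202 194 187 164 158 135  86  65  63  63  62  61  92 170 22
[... 245 characters left out ...]
 214 193 169 158 143 101  61  63  63  61  59  90 174 237 238 235 234 234 235 235 234 234 235 234 234
  74  209 219 217 216 216 217 218 214 212 213 215 214 200 172 157 139 101  59  60  61  60  59  85 180 232 238 235 234 234 234 235 234 234 235 235 234
  80   56  83 127 160 162 158 167 168 165 164 163 165 165 151 147 133 101  64  60  61  60  57  78 158 224 238 234 234 234 234 234 234 234 234 234 235
  84   53  50  53  57  63  62  61  67  63  64  64  60  65  61  58  61  61  58  60  60  60  57  77 167 228 239 235 234 234 234 234 234 233 234 234 234
  88   53  54  53  54  54  52  53  52  57  55  56  55  55  54  57  58  59  60  61  62  60  56  78 170 234 237 235 235 234 234 234 235 235 234 234 234
```

servo_tool(plan=[0.5,0.1,0,0.06,0,0.5,0.1,0,0.06,0,0.5,0,0,0.03,0,0.5,0,0,0.02,0,0.5,0,0,0,0])

```text
t: 34.75
ee_pos: [502.4, 136.8, 88.5]
eef_rot: [1.0, 0.03, -0.0, 0.0]
wrist_force: [-0.2, -0.0, -3.5]
opening: 49.5
finger_force: 27.1
```

servo_tool(plan=[0.5,0,0,0.02,0,0.5,0,0,0,0,0.5,0,0,0,0,0.5,0,0,0,0,0.5,0,0,0,0])

```text
t: 35.38
ee_pos: [502.6, 136.8, 88.0]
eef_rot: [1.0, 0.03, -0.0, 0.0]
wrist_force: [-3.9, 0.3, 5.0]
opening: 49.7
finger_force: 28.0
```

servo_tool(plan=[0.5,0,0,-0.016,0,0.5,0.08,0,0,0,0.5,0.08,0,0,0,0.5,0.08,0,0,0,0.5,0,0,0,0])

```text
t: 36.0
ee_pos: [515.1, 137.4, 88.4]
eef_rot: [1.0, 0.029, 0.0, -0.0]
wrist_force: [-0.4, -0.2, -3.4]
opening: 49.5
finger_force: 27.1
```

```bash
python3 fin.py
```

```text
[515.1 137.4  88.4] [ 3.38e+00 -2.00e-02 -1.80e+02] [-0.4 -0.2 -3.4] [ 0.01 -0.03  0.02] 36.0
      -70 -67 -64 -61 -58 -55 -52 -49 -46 -43 -40 -37 -34 -31 -28 -25 -22 -19 -16 -13 -10  -7  -4  -1   2   5   8  11  14  17  20  23  26  29  32  35
 -88   63  61  60  58  56  55  54  55  54  53  54  55  53  53  54  53  53  56  58  58  56  56  90 188 232 238 236 234 234 235 235 235 234 234 234 233
 -84   63  62  62  56  53  55  54  52  64  62  61  56  65  69  87  73  72  67  74  88  85  68  71 166 231 239 236 235 234 235 235 235 235 234 234 234
 -80   64  63  58  54  54  54  55  57  77 103 115 109 107 130 186 184 172 165 156 188 190 182 137 169 221 238 236 235 234 233 234 234 235 234 234 234
 -74   62  62  65  61  57  53  52  56  69 102 133 143 142 140 156 188 220 223 223 223 213 204 205 216 231 236 236 235 234 235 234 234 234 235 234 235
 -60   62  63  68 103 146 148 102  77  78 116 132 135 140 138 149 192 211 221 219 219 210 200 179 206 229 236 235 234 234 234 235 234 234 235 235 234
 -40   61  61  60  59  64  67  63  61  64  66  63  69  91 143 146 139 138 172 207 218 203 184 187 212 229 
[... 243 characters left out ...]
 206 214 217 217 220 218 215 214 216 213 197 188 205 234 235 234 234 234 234 234 234 235 235 235 234
  74   55  54  56  59  57  55  52  59 102 179 213 222 220 218 219 219 217 216 216 218 218 212 200 214 230 235 234 234 234 234 234 234 235 234 234 234
  80   53  53  54  54  57  55  54  54  66 109 190 216 215 212 213 214 213 211 209 207 210 207 206 212 228 235 234 234 234 234 234 234 233 235 234 234
  84   51  53  54  56  56  55  57  56  55  54  73 111 173 177 183 183 182 181 183 183 182 179 177 209 233 235 234 234 233 234 234 234 234 234 235 235
  88   52  54  56  53  53  56  56  55  55  56  55  53  62  70  72  78  75  74  74  75  73  72  86 172 229 236 235 234 234 234 234 234 234 234 233 234
```

servo_tool(plan=[0.5,0.02,0,0,0,0.5,0.02,0,0,0,0.5,0.02,0,0,0,0.5,0,0,0,0,0.5,0,0,0,0])

```text
t: 36.67
ee_pos: [517.6, 137.6, 88.4]
eef_rot: [1.0, 0.03, -0.0, -0.0]
wrist_force: [0.6, 0.2, -2.7]
opening: 49.5
finger_force: 27.1
```

servo_tool(plan=[0.5,0.014,0,0,0,0.5,0,0,0,0,0.5,0,0,0,0,0.5,0,0,0,0,0.5,0,0,0,0])

```text
t: 37.3
ee_pos: [518.3, 137.7, 88.4]
eef_rot: [1.0, 0.03, -0.0, -0.0]
wrist_force: [0.4, 0.0, -2.1]
opening: 49.5
finger_force: 27.1
```

servo_tool(plan=[0.5,0.014,0,0,0,0.5,0,0,0,0,0.5,0,0,0,0,0.5,0,0,0,0,0.5,0,0,0,0])

```text
t: 37.92
ee_pos: [519.0, 137.7, 88.4]
eef_rot: [1.0, 0.03, -0.0, -0.0]
wrist_force: [-0.7, 0.4, -2.6]
opening: 49.6
finger_force: 27.1
```

servo_tool(plan=[0.5,0.012,0,0,0,0.5,0,0,0,0,0.5,0,0,0,0,0.5,0,0,0,0,0.5,0,0,0,0])

```text
t: 38.55
ee_pos: [519.4, 137.8, 88.4]
eef_rot: [1.0, 0.03, -0.0, 0.0]
wrist_force: [-2.1, -0.2, -1.1]
opening: 49.8
finger_force: 27.2
```

servo_tool(plan=[0.5,0.012,0,0,0,0.5,0,0,0,0,0.5,0,0,0,0,0.5,0,0,0,0,0.5,0,0,0,0])

```text
t: 39.17
ee_pos: [519.6, 137.8, 88.2]
eef_rot: [1.0, 0.03, -0.001, 0.0]
wrist_force: [-5.1, -1.0, 1.2]
opening: 49.6
finger_force: 27.5
```

servo_tool(plan=[0.5,0,0,0.012,0,0.5,0,0,0,0,0.5,0,0,0,0,0.5,0,0,0,0,0.5,0,0,0,0])

```text
t: 39.8
ee_pos: [519.6, 137.8, 88.1]
eef_rot: [1.0, 0.03, -0.001, 0.0]
wrist_force: [-6.9, -0.4, 5.1]
opening: 49.3
finger_force: 28.0
```

```bash
python3 fin.py | cut -c1-160
```

```text
[519.6 137.8  88.1] [3.4100e+00 1.0000e-01 1.7999e+02] [-6.9 -0.4  5.1] [-0.22  1.21  0.25] 39.8
      -70 -67 -64 -61 -58 -55 -52 -49 -46 -43 -40 -37 -34 -31 -28 -25 -22 -19 -16 -13 -10  -7  -4  -1   2   5   8  11  14  17  20  23  26  29  32  35
 -88   63  64  62  63  61  55  55  54  56  55  53  53  55  55  54  53  54  54  55  57  58  54  89 187 232 239 235 234 235 235 234 234 234 234 234 234
 -84   62  63  64  62  58  58  57  56  53  55  62  55  61  59  61  66  73  68  60  71  73  80  78 167 231 239 235 234 234 234 234 234 234 234 235 234
 -80   63  66  64  63  60  55  54  55  54  68  93 106 101 106 116 115 142 164 155 163 168 183 182 194 222 238 235 234 234 234 234 234 234 234 234 235
 -74   65  63  65  64  63  59  54  55  56  60  94 133 144 141 140 140 161 205 224 224 223 220 217 225 234 236 234 235 234 234 234 234 234 234 235 235
 -60   66  64  64  64  74 116 148 124  85  68  94 125 132 139 140 135 142 190 221 219 219 214 211 227 234 235 235 234 235 235 234 235 234 234 234 235
 -40   60  59  59  61  60  60  62  61  61  63  66  65  65  74 119 143 146 138 142 183 219 209 203 210 2
[... 246 characters left out ...]
 183 205 209 219 218 219 219 216 215 215 214 212 222 234 235 234 234 234 234 234 234 234 235 235 234
  74   56  56  55  56  56  57  58  55  56  66 135 200 220 221 218 217 220 220 217 216 217 216 218 226 233 234 234 234 234 235 234 234 234 234 234 234
  80   54  54  55  54  52  55  57  58  55  56  82 151 215 217 214 213 215 215 214 211 211 210 215 222 232 234 234 234 234 234 234 234 234 234 234 234
  84   51  55  54  54  54  54  57  56  56  55  55  63  87 148 182 183 182 186 190 187 182 181 191 216 233 235 234 233 234 234 234 234 233 234 234 235
  88   51  54  51  56  56  53  57  59  57  57  55  55  54  59  64  79  77  76  84  85  80  72  90 175 230 236 235 234 234 234 235 234 234 234 234 234
```

servo_tool(plan=[0.5,0,0,0,-0.01,0.5,0,0,0,0,0.5,0,0,0,0,0.5,0,0,0,0,0.5,0,0,0,0])

```text
t: 40.48
ee_pos: [519.7, 137.8, 88.1]
eef_rot: [0.999, 0.032, -0.001, 0.0]
wrist_force: [-6.8, -1.0, 4.5]
opening: 49.6
finger_force: 27.9
```

```bash
python3 fin.py | head -1
```

```text
[519.7 137.8  88.1] [ 3.65e+00  8.00e-02 -1.80e+02] [-6.8 -1.   4.5] [-0.4   1.17 -0.16] 40.475
```

servo_tool(plan=[0.5,0,0,0,0.004,0.5,0,0,0,0,0.5,0,0,0,0,0.58,0,0,0,0,0.6,0,0,0,0])

```text
t: 41.15
ee_pos: [521.4, 137.9, 88.5]
eef_rot: [1.0, 0.031, 0.002, -0.0]
wrist_force: [0.6, 0.2, -0.1]
opening: 51.3
finger_force: 0.0
```

servo_tool(plan=[0.64,0,0,0,0,0.7,0,0,0,0,0.8,0,0,0,0,0.95,0,0,0,0,1,0,0,0,0])

```text
t: 41.78
ee_pos: [520.2, 137.8, 87.8]
eef_rot: [1.0, 0.031, 0.0, -0.0]
wrist_force: [0.6, -0.7, -0.3]
opening: 85.6
finger_force: 0.0
```

servo_tool(plan=[1,0,0,-0.2,0,1,0,0,-0.5,0,1,0,0,-0.8,0,1,0,0,-0.8,0,1,0,0,0,0])

```text
t: 42.4
ee_pos: [522.5, 138.0, 207.3]
eef_rot: [1.0, 0.031, 0.004, -0.0]
wrist_force: [0.4, -0.7, -0.0]
opening: 85.3
finger_force: 0.0
```

```bash
python3 fin.py
python3 - <<'E'
from rig import *; from h import *
# bystanders unmoved: compare with the first scene picture
a=cv2.imread("pics/scene0.png").astype(int); b=capture("scene")["frame"][:,:,::-1].astype(int)
m=(np.abs(a-b).max(2)>60).astype(np.uint8); n,l,s,c=cv2.connectedComponentsWithStats(m)
print([x.tolist() for x in s[1:] if x[4]>12])
E
```

```text
[522.5 138.  207.3] [  3.58  -0.47 179.99] [ 0.4 -0.7 -0. ] [-0.03  0.01  0.04] 42.4
      -70 -67 -64 -61 -58 -55 -52 -49 -46 -43 -40 -37 -34 -31 -28 -25 -22 -19 -16 -13 -10  -7  -4  -1   2   5   8  11  14  17  20  23  26  29  32  35
 -88   54  53  54  54  53  53  54  55  54  53  53  55  56  55  55  56  60  59  58  56  56  55  91 188 232 238 236 234 235 235 234 235 234 234 234 234
 -84   55  54  54  55  55  55  56  53  55  56  70  62  69  67  76  71  73  68  63  73  72  78  77 167 231 239 236 234 234 234 234 235 234 235 234 234
 -80   57  56  55  55  52  54  55  53  52  74 114 161 152 162 184 176 169 165 152 161 168 184 182 194 221 237 235 235 234 234 235 234 234 234 234 234
 -74   59  60  59  56  55  55  56  54  50  60 113 188 226 224 222 221 222 221 221 223 223 221 217 225 233 236 234 234 234 234 234 234 234 234 235 234
 -60   59  58  59  60  61  61  62  58  58  80 143 196 206 216 218 217 217 217 217 218 218 213 211 225 233 235 235 234 234 234 235 234 234 235 235 235
 -40   61  60  59  59  60  60  62  67  68  66  64  83 102 140 134 138 134 164 207 221 218 206 202 210 231 235 234 2
[... 899 characters left out ...]
233 233 234 234 234 234 234 234 234
[[213, 0, 26, 33, 688], [333, 0, 26, 20, 334], [380, 1, 11, 10, 48], [391, 0, 11, 61, 338], [496, 0, 29, 81, 318], [358, 4, 16, 11, 87], [290, 19, 55, 137, 3869], [208, 29, 42, 37, 712], [208, 31, 7, 5, 17], [343, 34, 32, 51, 510], [343, 37, 4, 7, 14], [404, 42, 24, 10, 79], [400, 52, 17, 32, 301], [445, 55, 6, 6, 15], [393, 67, 5, 21, 64], [449, 69, 10, 9, 53], [478, 69, 13, 10, 35], [475, 75, 11, 9, 31], [419, 76, 75, 39, 982], [464, 76, 9, 6, 20], [375, 84, 8, 14, 24], [408, 88, 9, 4, 19], [358, 92, 16, 12, 69], [253, 141, 35, 7, 99], [194, 179, 49, 26, 457], [328, 179, 22, 38, 332], [300, 187, 2, 13, 21], [206, 195, 18, 7, 45], [288, 230, 57, 36, 499]]
```

Run:
```python
from rig import *; from h import *
a=cv2.imread("pics/scene0.png"); b=np.ascontiguousarray(capture("scene")["frame"][:,:,::-1])
for nm,lo,hi in(("teal",(80,120,40),(95,255,255)),("red",(0,150,40),(6,255,255))):
    for im in(a,b):
        m=cv2.inRange(cv2.cvtColor(im,cv2.COLOR_BGR2HSV),lo,hi); m[:,:230]=0; m[230:]=0; m[:130]=0; print(nm,cv2.boundingRect(m),int((m>0).sum()))
print(proj(capture("scene"),[get_obs()["ee_pos"]]))
finish_job()
```

```text
teal (312, 183, 45, 33) 718
teal (312, 183, 45, 33) 411
red (243, 140, 46, 17) 598
red (243, 140, 46, 17) 544
[[319.42060584 186.71994656]]
the job is handed in; nothing more can be done
```

The straightedge was laid flat on open bench, released, then regripped and set flush along the plate's free edge (handle up, about 30 mm inside each end), and the job was handed in at about 42 s. To turn it flat I stood it on edge on the bench and let go once, then levered it over on the rack's forks. Contact with the glass peaked at about 7 N. I checked only two of the other objects on the bench by measurement, the red and teal bars, and neither moved.

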